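# Draw a gas burner's foot over its nut plate with a drift and bolt it

### The arm

A 7-joint arm with a two-finger parallel gripper is mounted at the origin on the work surface. World frame = base frame: x ahead of the robot, y to its left, z up, the work surface at z = 0. Lengths are in m, angles in rad, forces in N, time in s.
With the tool pointing down it reaches from about 0.4 to 0.875 m from the base axis. Payload 6.5 kg.
Tool frame: the origin (TCP) lies at the very end of the fingers, on their centre line; the grasp point (between the pads) lies 19 mm behind it (arm.pinch_z is the distance from the TCP to the grasp point, in m); z points along the fingers, y is the direction in which the jaws open and shut (so a half turn about z gives the same grasp; the last joint's range is limited). The gripper opens to 88 mm and grips with 3 to 60 N. Pads are 18 mm wide; open, the fingers measure 123 mm over their backs; the gripper's body (75 mm by 187 mm) begins 45 mm behind the grasp point.
Start: joints at [-1.227, 0.536, -0.004, 1.538, 0.003, 1.067, -0.071], TCP at [0.259, 0.596, 0.208] pointing down, gripper open.
Joint ranges: [-2.7, 2.7], [-0.37, 2.16], [-1.27, 1.26], [0.24, 2.4], [-1.31, 4.45], [0.19, 1.91], [-2.76, 2.76]. Speed limits (rad/s): [2.39, 2.39, 3.14, 3.14, 3.14, 3.14, 3.14].

### API

Orientations are given as a rotation vector (axis times angle).
In Python, from rig import monitor, grab_frame, hand_in, arm gives the robot as it stands.
- The arm moves only by the tool apply_moves, never from a script. Its argument "series" is a list of rows, each a list of 3 entries, a list of its own where there are three numbers: the shift along the tool's x, y, z in m, then the turn about the tool's z in degrees, then the finger opening in m, from 0 to 0.0881. In form: [[[dx, dy, dz], spin, fingers], ...]. A call has 1 to 20 rows; each row shifts and turns the commanded pose from where the row before left it, along the tool's axes as they then stand; what a row does not reach is not made up. A row lasts 1/10 s, in which the tool goes at most 50 mm and 8.59 degrees, less where a joint would pass 70% of its speed; a pose out of reach is approached as far as the arm can. A call is refused whole if a number of a shift passes 0.05 or a number of a turn 8.59, either way. A call with a gripper value outside its range is refused whole. The fingers move at their own pace and stop on an object; "force" is the grip in N (left out, the last holds). Time passes only in rows, so rows that do not move let the fingers close. It gives the time, the measured TCP pose, the force and the opening at its end, in the units of the state.
- monitor.observe(): the state, without advancing time (a new reading comes with each control period).
- grab_frame(name): name is "scene" or "top"; returns a dict with "pixels" (400x640x3 uint8, blue, green, red), "fx", "fy", "cx", "cy" (pixels), "rvec" (rotation vector, rad) and "tvec" (3), from world to camera coordinates, as OpenCV has them. Camera axes: x right, y down, z forward; pixel columns grow to the right and rows downward; lengths in m; the calibration is good to about 2 mm. A picture is of the moment at which its call begins. There is no depth.
- hand_in(): hands the job in, once; it reports no verdict.
The state is a dict: "time": time; "joint_pos": joint angles; "qd": joint speeds; "joint_torque": joint torques, N m; "ee_pos": TCP position; "ee_rot": TCP orientation; "contact_force": force on the tool from outside, world axes, zero at the start; "ft_torque": the same for the moment, N m; "gripper_width": finger opening in m.
Only numpy, scipy, OpenCV 4.12 (cv2) and the standard library are available. Lean on these libraries where they do the work, as an engineer would, in place of code of your own. Each camera call takes 0.05 s, during which the arm holds its last target.

### The job

The front burner's foot does not line up with the nut plate fixed under the deck: take the tapered drift from the tool block, feel its nose through the foot's drift hole into the plate's hole and push it down, without forcing it, until it stands straight with its shoulder flush on the foot, so that the foot is drawn into line. Leave it there and drop the flanged bolt from the block through the other open lug until its flange sits down on the foot. Press gently throughout and leave the tray, the burner cap in it and the brass fitting alone.

Things in the scene. Friction and masses are not known exactly. Their poses are not given: they have to be found in the camera images.
- hob: two-burner gas hob, top off, fixed on the counter, 510 mm (x) by 300 mm (y); origin under the centre of its underside. Deck: grey steel plate 4 mm thick, top face 75 mm above the counter, hollow below; a rim 12 mm wide stands 10 mm above it. Axis of the front burner at (-60, 0) mm, of its pivot bolt at (-60, -65) mm, of the rear burner (already bolted: leave it) at (150, 0) mm
- deck_drift_hole (a point): centre, on the deck's top face, of the deck's 32 mm clearance hole under the drift lug. The nut plate lies right under the deck (top face 4 mm below this point, 5 mm thick, fixed, not measured); its 14 mm hole is seen only through the foot's: it is turned 0.066 to 0.073 rad about the pivot bolt, one way or the other, so 7.4 to 8.2 mm to one side of this point. Axes as hob
- foot_drift_hole (a point): centre, on the foot's top face (81 mm above the counter), of the 14 mm round through hole in the front burner's drift lug: the 38 mm square lug left of the riser and away from the robot, 65 mm from the riser's axis. At first it is 7.1 to 8.5 mm out of line with the plate's hole, so the two overlap in a lens 5.5 to 7 mm wide
- foot_bolt_hole (a point): centre, on the foot's top face, of the 14 mm round through hole in the front burner's other open lug, left of the riser and nearer the robot, 65 mm from the riser's axis; out of line by as much as the drift hole
- burner (a joint): angle (rad) of the front burner (aluminium riser 45 mm across, 55 mm above the deck, flat foot 6 mm thick with 3 lugs, 19 mm tube stub on its right) about the hex pivot bolt in its right-hand lug, 113 mm from each open hole; anticlockwise from above positive; within 0.003 of 0 at the start. Stiff: some 7 N sideways at a hole turns it; it stays where left
- tool_block: hardwood block fixed on the counter, 220 (x) by 60 (y) by 80 mm tall, either left or right of the hob; origin under its centre. The drift stands in its hole at (-70, 0) mm, the bolt in its hole at (10, 0) mm, two thin punches 50 mm tall are fixed at (92, +-14) mm
- drift: round steel drift, 119 mm long; origin at the centre of its nose, z axis up along it to the handle. Nose 4 mm across, tapering to 13.3 mm across at z = 48 mm, plain shank to z = 65 mm, then the shoulder and a knurled handle 22 mm across up to z = 119 mm. 190 g. It starts upright in the block with its shoulder on the block's top; home in the foot, its nose is 59 mm below the deck's top face
- bolt: dark steel flanged bolt, 43 mm long, 40 g; origin at the centre of its end, z axis up along it to the head. Shank 10 mm across and 30 mm long, its end pointed to 6 mm over 4 mm; flange 21 mm across, 3 mm thick, and above it a round head 17 mm across, 10 mm tall. It starts upright in the block with its flange on the block's top; home in the foot, its end is 24 mm below the deck's top face
- parts_tray: bystander: steel tray 150 by 100 by 30 mm on the counter on the side of the hob away from the block, origin under its centre
- burner_cap: bystander: round grey burner cap 76 mm across and 14 mm tall lying in the tray, origin under its centre
- brass_fitting: bystander: brass gas fitting 22 mm across and 30 mm tall standing on the hob's deck at the end nearest the robot, origin under its centre
- deck_bolt_hole (a point): centre, on the deck's top face, of the deck's 32 mm clearance hole under the bolt lug; the plate's 14 mm bolt hole is turned about the pivot bolt by the same angle as its drift hole

How it is judged:
On the way, in this order (a step that is already met when the one before it is completed fails the run):
1. the drift's nose is through the foot's hole and into the plate's while the foot is still out of line (z of drift in the frame of deck_drift_hole below -0.0052 m and horizontal distance between drift and deck_drift_hole below 0.01 m and value of joint burner between -0.04 and 0.04 rad), for 0.05 s.
2. the drift is home, upright, and has drawn the foot over (z of drift in the frame of deck_drift_hole below -0.0565 m and horizontal distance between drift and deck_drift_hole below 0.013 m and angle between drift's own z axis and vertical below 0.06 rad and (value of joint burner above 0.045 rad or value of joint burner below -0.045 rad)), for 0.2 s.
At the end, for the whole second after the job is handed in: The drift stands upright (within 0.06 rad) through foot and nut plate, shoulder within 2.5 mm of the foot's top face, having drawn the foot at least 0.045 rad round to the plate; the bolt stands in the bolt lug through both, its flange within 2.5 mm of the foot; both released and at rest (all of step 2 and z of bolt in the frame of deck_bolt_hole below -0.0215 m and horizontal distance between bolt and foot_bolt_hole below 0.006 m and angle between bolt's own z axis and vertical below 0.15 rad and linear speed of each of drift, bolt below 0.02 m/s); the robot touches nothing.
It fails at once if the drift is forced: it presses on the foot, deck or nut plate with more than 30 N (contact force between drift and hob above 30 N or contact force between drift and nut_plate_a above 30 N or contact force between drift and nut_plate_b above 30 N).
It fails at once if the bolt is forced: it presses on the foot, deck or nut plate with more than 30 N (contact force between bolt and hob above 30 N or contact force between bolt and nut_plate_a above 30 N or contact force between bolt and nut_plate_b above 30 N).
It fails at once if the robot itself pushes on the hob or burner with more than 25 N (contact force between the arm and hob above 25 N).
It fails at once if a bystander is disturbed by more than 20 mm (distance of any of parts_tray, burner_cap, brass_fitting from where it was at the start of the episode above 0.02 m).
It also fails if it takes over 72 s, if anything falls off the work surface, if the arm or the gripper's body presses on something with over 40 N, if the wrist force passes 120 N, or if a joint passes its speed limit or range.

## Working session

There is one attempt and no reset: what is moved stays moved. The work goes in short steps, Python scripts to look and compute and a tool call to move; the robot and the scene stay as the last step left them, time stands still between calls to the robot, and variables do not carry over. Pictures are saved under pics/ and viewed, and the job is handed in when it is done.

Besides the shell and the picture viewer there is one more tool, called after ">>>" as a command line: name --argument value ..., lists and objects as JSON in quotes. apply_moves: Moves the arm, as the interface text tells. Its arguments: {"type":"object","properties":{"series":{"type":"array"},"force":{"type":"number"}},"required":["series"]}

```bash
ls; mkdir -p pics; python3 - <<'E'
from rig import monitor, grab_frame, arm
import cv2,numpy as np
s=monitor.observe()
for k,v in s.items(): print(k,np.round(v,4))
print([a for a in dir(arm) if a[0]!='_'])
for n in("scene","top"):
    f=grab_frame(n); cv2.imwrite(f'pics/{n}0.png',f['pixels'])
    print(n,f['fx'],f['fy'],f['cx'],f['cy'],f['rvec'],f['tvec'])
    R,_=cv2.Rodrigues(np.array(f['rvec'])); print(-R.T@np.array(f['tvec']).ravel(), R)
E
```

```text
pics
time 0.0
joint_pos [-1.2272  0.5372 -0.0044  1.5388  0.0026  1.0673 -0.0712]
qd [-0.0018 -0.0016  0.0006  0.0006 -0.0015  0.0024 -0.0005]
joint_torque [-1.00000e-04 -5.70998e+01  9.90800e-01 -2.51605e+01 -5.62000e-02
  1.80000e-02  1.00000e-04]
ee_pos [0.2587 0.5956 0.2074]
ee_rot [-6.3900e-01 -3.0757e+00  2.7000e-03]
contact_force [0.1888 0.7843 0.5466]
ft_torque [ 0.0198  0.0257 -0.0081]
gripper_width 0.0879
['Unreachable', 'pinch_z']
scene 462.4690068636306 462.4690068636306 316.01138281346704 201.41607909572866 [ 1.8322661   1.71938385 -0.68108511] [-0.01253206 -0.3442275   1.33853243]
[ 1.16328403 -0.05705925  0.74419972] [[ 0.06206542  0.9980654  -0.00365331]
 [ 0.72983138 -0.04788129 -0.68194834]
 [-0.68080396  0.03965911 -0.73139122]]
top 501.13123633045024 501.13123633045024 326.1694021227337 206.09546004191037 [ 2.18834726 -2.16295926  0.1032424 ] [-0.01116252  0.50910254  1.28875241]
[ 0.38868669 -0.00214503  1.33007925] [[ 0.01151156 -0.99992791  0.00341578]
 [-0.99570724 -0.01177658 -0.0918063 ]
 [ 0.0918399  -0.00234428 -0.99577103]]
```

View pics/scene0.png

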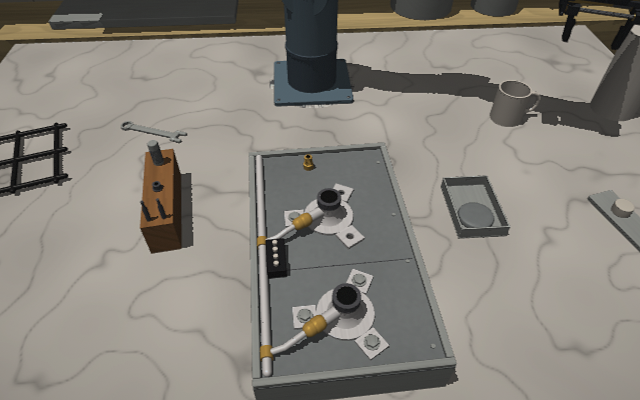

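View pics/top0.png

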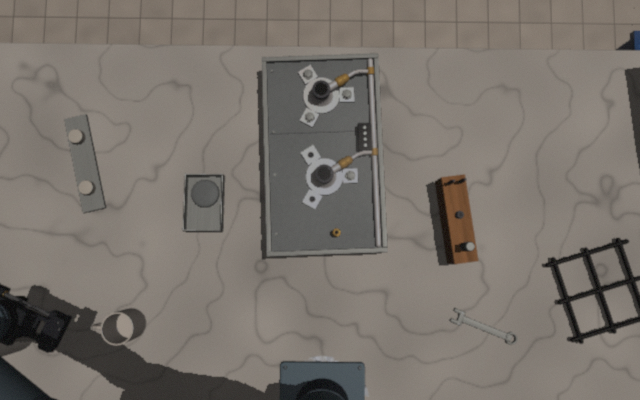

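```bash
cat > h.py <<'E'
import cv2,numpy as np
from rig import monitor, grab_frame
def cal(f):
    R,_=cv2.Rodrigues(np.array(f['rvec'],float)); return R,np.array(f['tvec'],float).ravel()
def ray(f,u,v,z):
    R,t=cal(f); c=-R.T@t
    d=R.T@np.array([(u-f['cx'])/f['fx'],(v-f['cy'])/f['fy'],1]); return c+d*(z-c[2])/d[2]
def proj(f,p):
    R,t=cal(f); q=R@np.array(p,float)+t; return np.array([f['fx']*q[0]/q[2]+f['cx'],f['fy']*q[1]/q[2]+f['cy']])
def crop(f,x0,y0,w,h,s,name,marks=[]):
    im=f['pixels'][y0:y0+h,x0:x0+w]; im=cv2.resize(im,None,fx=s,fy=s,interpolation=cv2.INTER_CUBIC)
    for u,v in marks: cv2.drawMarker(im,(int((u-x0+.5)*s),int((v-y0+.5)*s)),(0,0,255),cv2.MARKER_CROSS,9,1)
    for k in range(0,w,10): cv2.putText(im,str(x0+k) if k%20==0 else '',(int(k*s),9),0,.32,(0,255,255),1); cv2.line(im,(int(k*s),10),(int(k*s),14),(0,255,255),1)
    for k in range(0,h,10): cv2.putText(im,str(y0+k) if k%20==0 else '',(0,int(k*s)+4),0,.32,(0,255,255),1); cv2.line(im,(22,int(k*s)),(26,int(k*s)),(0,255,255),1)
    cv2.imwrite('pics/'+name,im)
E
python3 - <<'E'
from h import *
f=grab_frame('top'); g=grab_frame('scene')
crop(f,250,45,150,220,2.7,'a.png'); crop(f,425,165,65,105,5.7,'b.png')
crop(f,295,140,70,75,8,'c.png'); crop(g,270,170,110,90,7,'d.png'); crop(g,120,130,80,125,4.7,'e.png')
E
```

```text
(no output)
```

View pics/a.png

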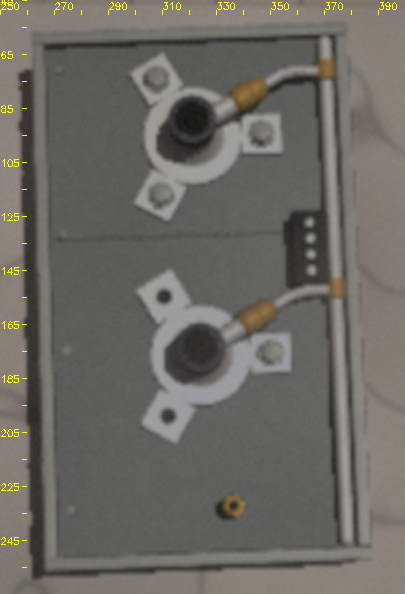

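View pics/b.png

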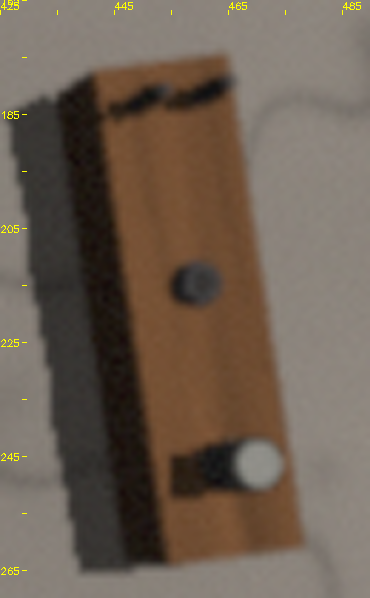

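View pics/c.png

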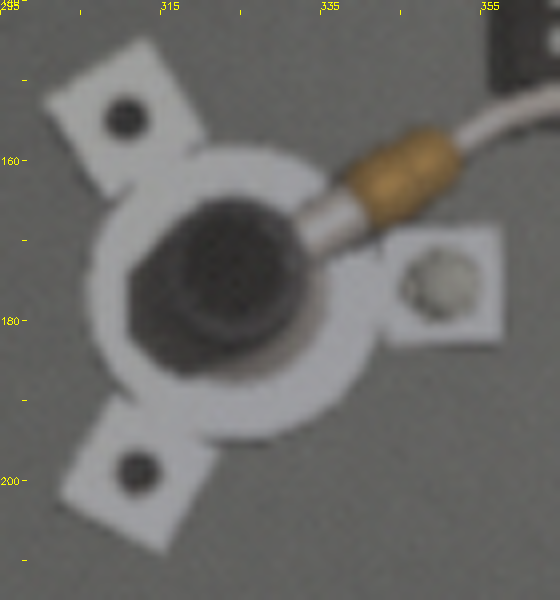

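View pics/d.png

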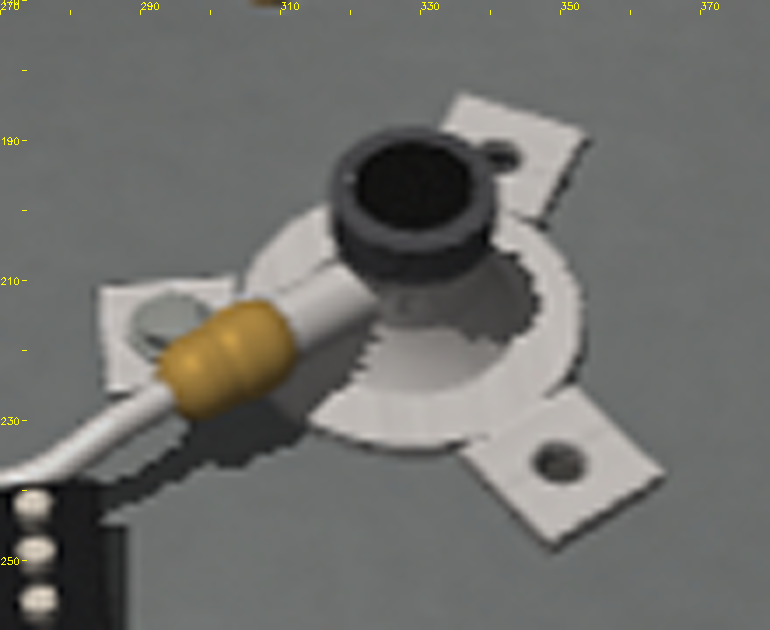

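View pics/e.png

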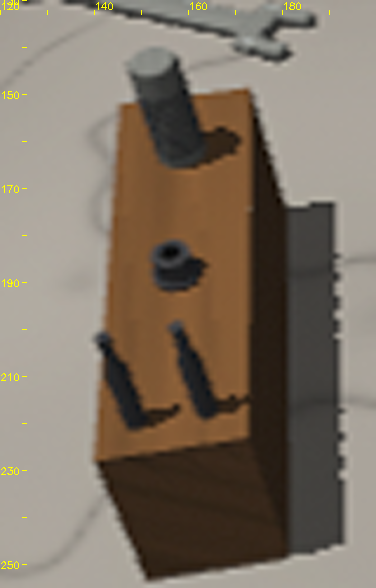

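```bash
cat > m.py <<'E'
from h import *
f=grab_frame('top'); g=grab_frame('scene')
P=lambda x,y,x0,y0,s:(x0+(x+.5)/s-.5,y0+(y+.5)/s-.5)
print('hob corners')
for u in [(33,33),(345,25),(371,558),(46,570)]:
    print(np.round(ray(f,*P(*u,250,45,2.7),.085),4))
dh=ray(f,*P(126,119,295,140,8),.081);bh=ray(f,*P(138,472,295,140,8),.081)
print('foot holes top',dh,bh,np.linalg.norm(dh-bh), 'scene',ray(g,*P(559,462,270,170,7),.081))
print('riser top',ray(f,*P(240,267,295,140,8),.13),'pivot',ray(f,*P(441,284,295,140,8),.088))
print('drift head',ray(f,*P(258,464,425,165,5.7),.134),'scene',ray(g,*P(153,62,120,130,4.7),.134))
print('bolt head',ray(f,*P(199,282,425,165,5.7),.093),'scene',ray(g,*P(172,249,120,130,4.7),.093))
print('block top corners',[np.round(ray(f,*P(*u,425,165,5.7),.08),4) for u in [(93,73),(227,55),(303,545),(168,563)]])
print('scene',[np.round(ray(g,*P(*u,120,130,4.7),.08),4) for u in [(121,104),(250,90),(249,437),(96,461)]])
print('brass',ray(f,250+233/2.7,45+506/2.7,.105))
crop(f,300,145,22,20,30,'c1.png');crop(f,302,188,22,20,30,'c2.png');crop(g,338,226,24,20,30,'c3.png');crop(g,330,182,24,20,30,'c4.png')
E
python3 m.py
python3 -c "
import cv2,numpy as np
a=[cv2.resize(cv2.imread(f'pics/c{i}.png'),(400,360)) for i in (1,2,3,4)]
b=np.vstack([np.hstack(a[:2]),np.hstack(a[2:])]).astype(float)
cv2.imwrite('pics/cc.png',np.clip((b/255)**.5*255,0,255)[:600*2].astype('uint8')[:720])
c=cv2.resize(cv2.imread('pics/cc.png'),(666,600));cv2.imwrite('pics/cc.png',c)"
```

```text
hob corners
[0.8857 0.1641 0.085 ]
[ 0.8974 -0.1323  0.085 ]
[ 0.3928 -0.1572  0.085 ]
[0.3784 0.1404 0.085 ]
foot holes top [0.63449191 0.03648872 0.081     ] [0.52242255 0.03111346 0.081     ] 0.11219819143007093 scene [0.63543639 0.03473584 0.081     ]
riser top [ 5.79889350e-01 -1.54919981e-04  1.30000000e-01] pivot [ 0.58196389 -0.06305119  0.088     ]
drift head [ 0.40762959 -0.34825163  0.134     ] scene [ 0.40932653 -0.34893868  0.134     ]
bolt head [ 0.48686986 -0.33561597  0.093     ] scene [ 0.48463336 -0.33824723  0.093     ]
block top corners [array([ 0.58  , -0.2934,  0.08  ]), array([ 0.5888, -0.3528,  0.08  ]), array([ 0.3735, -0.383 ,  0.08  ]), array([ 0.3651, -0.324 ,  0.08  ])]
scene [array([ 0.3723, -0.3842,  0.08  ]), array([ 0.3662, -0.3257,  0.08  ]), array([ 0.5818, -0.2944,  0.08  ]), array([ 0.5905, -0.3533,  0.08  ])]
brass [ 0.4374106  -0.03051435  0.105     ]
```

View pics/cc.png

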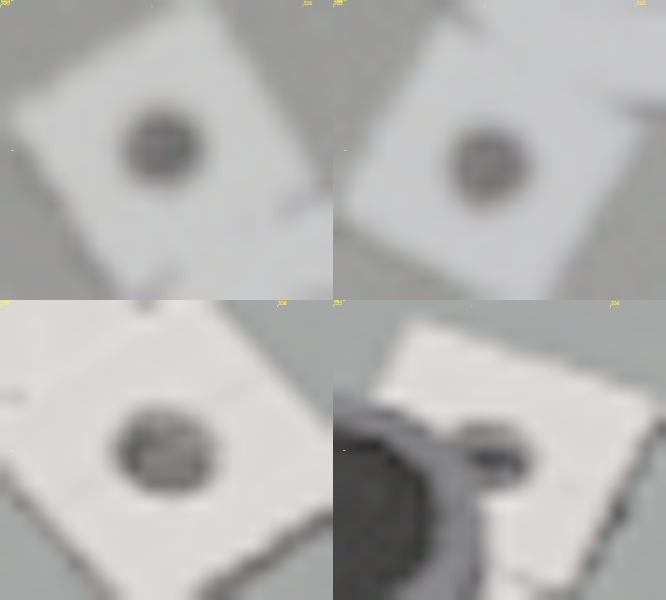

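```bash
python3 - <<'E'
from h import *
f=grab_frame('top')['pixels'].mean(2); g=grab_frame('scene')['pixels'].mean(2)
np.set_printoptions(linewidth=200)
print(f[149:161,304:317].astype(int));print(f[193:205,305:319].astype(int));print(g[230:243,343:358].astype(int));print(g[186:199,334:348].astype(int))
E
```

```text
[[113 131 143 154 155 158 160 158 158 159 156 149 128]
 [140 153 156 156 158 157 158 157 157 159 157 157 142]
 [155 158 158 158 154 143 138 139 148 156 158 156 149]
 [158 158 157 155 137 108  93  98 119 145 158 159 155]
 [157 157 156 146 110  68  55  57  77 125 154 158 157]
 [156 158 156 138  92  62  56  52  56 106 150 157 158]
 [156 158 156 137  82  56  50  50  60 106 148 156 157]
 [157 158 155 144 108  71  61  62  89 125 154 158 158]
 [143 156 155 152 140 120 106 111 131 152 156 157 156]
 [119 152 157 157 156 152 146 149 155 156 157 157 158]
 [103 140 156 157 157 157 158 158 156 157 157 154 155]
 [ 94 120 154 158 158 158 158 157 158 158 159 157 153]]
[[ 99 119 145 156 157 158 158 157 157 156 157 158 156 153]
 [108 133 154 157 159 157 156 157 157 160 160 158 156 153]
 [124 145 156 155 157 152 145 144 152 156 158 157 158 158]
 [143 156 157 156 149 127 111 108 123 141 157 157 158 159]
 [153 160 158 154 135  88  66  61  74 108 149 158 158 158]
 [156 158 157 150 121  72  63  61  59  86 131 156 158 160]
 [157 158 156 149 119  71  62  56  55  80 126 155 158 158]
 [156 158 157 152 128  82 
[... 1157 characters left out ...]
5 184 182 183 185 185 185 185 185 185 184 184 184]
 [188 186 185 184 183 184 184 184 184 185 185 186 186 185]
 [ 78 128 172 188 187 178 174 177 179 182 184 182 184 185]
 [ 66  63  77 134 139  94  80  90 106 145 180 183 181 181]
 [ 53  69  66  74  73  65  67  69  81  99 149 183 184 182]
 [ 14  42  64  69  68  53  26  24  34  56 118 170 185 183]
 [ 18  15  29  59  71  69  58  47  58  55 129 179 183 184]
 [ 18  16  14  53  72  70  69  73  96 129 167 181 176 177]
 [ 20  19  15  43  64  68 104 166 194 189 185 183 181 180]
 [ 17  16  16  33  61  70  81 150 187 184 183 184 184 185]
 [ 20  20  17  44  66  69  81 150 185 181 180 181 183 186]
 [ 18  18  16  44  67  69  73 145 185 182 180 181 183 169]]
```

```bash
python3 - <<'E'
from h import *
F=[];G=[]
for i in range(10):
    f=grab_frame('top');F.append(f['pixels'].astype(float)); g=grab_frame('scene');G.append(g['pixels'].astype(float))
F=np.mean(F,0);G=np.mean(G,0);np.savez('avg.npz',F=F,G=G)
np.set_printoptions(linewidth=200)
f=F.mean(2);g=G.mean(2)
print(f[151:159,306:316].round(0).astype(int));print(f[195:204,307:318].astype(int));print(g[232:240,345:355].astype(int));print(g[189:197,336:346].astype(int))
yaw=.047;c,s=np.cos(yaw),np.sin(yaw)
ff=grab_frame('top');gg=grab_frame('scene')
for nm,a,im in(('top',ff,F),('scene',gg,G)):
  for hole,w in(('drift',(.6348,.036)),('bolt',(.5224,.0311))):
    for sg in(1,-1):
        p=(-97.5,56.3) if hole=='drift' else (-97.5,-56.3)
        d=np.array(p)*.07*sg/1000; d=np.array([c*d[0]-s*d[1],s*d[0]+c*d[1]])
        print(nm,hole,sg,'foot',proj(a,(*w,.081)).round(1),'plate hole',proj(a,(w[0]+d[0],w[1]+d[1],.071)).round(1), 'foot bottom',proj(a,(*w,.075)).round(1))
E
```

```text
[[159 158 154 145 139 140 149 157 158 158]
 [158 154 139 110  94  98 121 145 156 157]
 [157 146 111  69  55  55  78 123 154 158]
 [157 138  89  62  58  54  56 107 150 158]
 [157 137  86  57  53  52  60 106 149 158]
 [157 144 109  73  60  66  89 126 155 158]
 [157 153 140 121 108 110 129 149 157 157]
 [157 157 157 153 148 147 155 157 158 157]]
[[155 156 156 153 145 144 150 156 157 158 158]
 [157 156 148 129 110 108 122 140 156 157 158]
 [157 154 134  88  65  62  72 108 147 157 158]
 [157 150 120  73  61  61  59  84 132 155 158]
 [157 148 117  71  60  56  57  81 127 155 158]
 [157 152 130  84  63  59  69 102 140 155 157]
 [158 156 146 116  92  94 110 135 155 158 157]
 [158 158 156 147 133 136 147 155 158 158 156]
 [157 158 158 158 156 156 157 157 158 158 151]]
[[182 184 184 178 175 181 183 182 178 175]
 [184 175 137 108 108 114 137 159 176 183]
 [179 142  80  65  77  73  76 109 156 184]
 [159  95  49  43  55  67  78  85 121 168]
 [158  88  40  59  65  65  62  66 116 168]
 [173 128  61  59  61  61  60  60 118 170]
 [181 180 143  85  69  68  72 104 161 186]
 [185 186 188 187 172 157 175 
[... 322 characters left out ...]
33  60  69  81 150 187 184 183 184]]
top drift 1 foot [310.5 154.3] plate hole [309.2 157.8] foot bottom [310.6 154.8]
top drift -1 foot [310.5 154.3] plate hole [312.1 152.4] foot bottom [310.6 154.8]
top bolt 1 foot [311.8 198.6] plate hole [313.6 201.6] foot bottom [311.9 198.8]
top bolt -1 foot [311.8 198.6] plate hole [310.3 196.4] foot bottom [311.9 198.8]
scene drift 1 foot [350.1 235.3] plate hole [351.3 235.6] foot bottom [349.9 237.3]
scene drift -1 foot [350.1 235.3] plate hole [348.3 241.7] foot bottom [349.9 237.3]
scene bolt 1 foot [341.3 191.6] plate hole [338.7 192.8] foot bottom [341.2 193.7]
scene bolt -1 foot [341.3 191.6] plate hole [343.6 197.3] foot bottom [341.2 193.7]
```

```bash
python3 - <<'E'
from h import *
f=grab_frame('top');g=grab_frame('scene')
P=lambda x,y,x0,y0,s:(x0+(x+.5)/s-.5,y0+(y+.5)/s-.5)
for a,b in (((93,73),(8,98)),((168,563),(80,573))):
    A=ray(f,*P(*a,425,165,5.7),.08);B=ray(f,*P(*b,425,165,5.7),0);print((B-A)/.08)
# ray-cast renders
D=np.load('avg.npz');yaw=.047;c,s=np.cos(yaw),np.sin(yaw)
L=None
def render(cam,w,hole,sg,L,box,wallv,lit,sh,dark,floor):
    R,t=cal(cam);C=-R.T@t;S=6;x0,y0,wd,ht=box
    p=np.array((-97.5,56.3) if hole=='drift' else (-97.5,-56.3))*.07*sg/1000
    d=np.array([c*p[0]-s*p[1],s*p[0]+c*p[1]]);w=np.array(w)
    out=np.zeros((ht*S,wd*S))
    for j in range(ht*S):
        for i in range(wd*S):
            u=x0-.5+(i+.5)/S;v=y0-.5+(j+.5)/S
            q=R.T@np.array([(u-cam['cx'])/cam['fx'],(v-cam['cy'])/cam['fy'],1])
            at=lambda z:(C+q*(z-C[2])/q[2])[:2]
            if np.hypot(*(at(.081)-w))>.007: out[j,i]=floor;continue
            if np.hypot(*(at(.075)-w))>.007: out[j,i]=wallv;continue
            h=at(.071)
            if np.hypot(*(h-w-d))<.007:
                out[j,i]=dark if np.hypot(*(at(.066)-w-d))<.007 else sh;continue
            o=h-np.array(L)*.01; o2=h-np.array(L)*.004
            out[j,i]=lit if np.hypot(*(o-w))<.007 and np.hypot(*(o2-w))<.007 else sh
    out=cv2.GaussianBlur(out,(0,0),S*.45)
    return out.reshape(ht,S,wd,S).mean((1,3))
np.set_printoptions(linewidth=200)
from scipy.optimize import least_squares,nnls
L=((B-A)/.08)[:2]
for nm,cam,im,hole,w,box in(('top',f,D['F'],'drift',(.6345,.0365),(306,150,10,9)),('top',f,D['F'],'bolt',(.5224,.0311),(307,194,10,10)),('scene',g,D['G'],'drift',(.6354,.0347),(344,231,11,8)),('scene',g,D['G'],'bolt',None,(341,189,5,5))):
  if w is None: w=(.5229,.0294)
  x0,y0,wd,ht=box;I=im.mean(2)[y0:y0+ht,x0:x0+wd]
  for sg in(1,-1):
    best=None
    for dx in np.arange(-.0016,.0017,.0008):
      for dy in np.arange(-.0016,.0017,.0008):
        Bs=[render(cam,(w[0]+dx,w[1]+dy),hole,sg,L,box,*e).ravel() for e in np.eye(5)]
        k,r=nnls(np.array(Bs).T,I.ravel())
        if best is None or r<best[0]: best=(r,dx,dy,k.round(0))
    print(nm,hole,sg,best)
E
```

```text
[-0.00125875  0.26819749 -1.        ]
[-0.08224872  0.25285033 -1.        ]
top drift 1 (35.38190659734118, np.float64(0.0), np.float64(0.0), array([ 66.,  58.,  50.,  66., 155.]))
top drift -1 (34.96033931730681, np.float64(0.0), np.float64(0.0), array([ 63.,  61.,  55.,  53., 155.]))
top bolt 1 (38.99044139367915, np.float64(0.0), np.float64(0.0), array([ 79.,  61.,  65.,  62., 155.]))
top bolt -1 (38.64118402928457, np.float64(0.0), np.float64(0.0), array([ 76.,  60.,  66.,  63., 155.]))
scene drift 1 (61.55348142826154, np.float64(0.0), np.float64(0.0), array([ 76.,  89.,  19.,  60., 182.]))
scene drift -1 (69.42876604343367, np.float64(0.0), np.float64(0.0), array([ 76.,  62.,  45.,   0., 181.]))
scene bolt 1 (33.420049585607345, np.float64(0.0008000000000000001), np.float64(0.0), array([ 67., 196.,  14.,   0., 182.]))
scene bolt -1 (38.5814528294675, np.float64(0.0008000000000000001), np.float64(0.0), array([ 67.,  91.,  17.,   0., 182.]))
```

>>> apply_moves --series '[[[0, 0, 0], -7.83, 0.06], [[0, 0, 0], -7.83, 0.06], [[0, 0, 0], -7.83, 0.06], [[-0.045, -0.02, 0], 0, 0.06], [[-0.045, -0.02, 0], 0, 0.06], [[-0.045, -0.02, 0], 0, 0.06], [[-0.045, -0.02, 0], 0, 0.06], [[0, -0.05, 0], 0, 0.06], [[0, -0.05, 0], 0, 0.06], [[0, -0.05, 0], 0, 0.06], [[0, -0.05, 0], 0, 0.06], [[0, -0.05, 0], 0, 0.06], [[0, -0.05, 0], 0, 0.06], [[0, -0.05, 0], 0, 0.06], [[0, -0.05, 0], 0, 0.06], [[0, -0.05, 0], 0, 0.06], [[0, -0.05, 0], 0, 0.06], [[0, -0.05, 0], 0, 0.06], [[0, -0.05, 0], 0, 0.06], [[0, -0.05, 0], 0, 0.06]]' --force 30

```text
time: 3.6
ee_pos: [0.439, -0.1358, 0.2088]
ee_rot: [-0.001, 3.14, -0.0]
contact_force: [0.6, 0.3, -0.3]
gripper_width: 0.06
```

>>> apply_moves --series '[[[0.0062, -0.0425, 0], 0, 0.06], [[0.0062, -0.0425, 0], 0, 0.06], [[0.0062, -0.0425, 0], 0, 0.06], [[0.0062, -0.0425, 0], 0, 0.06], [[0.0062, -0.0425, 0], 0, 0.06], [[0, 0, 0.03], 0, 0.06], [[0, 0, 0.03], 0, 0.06], [[0, 0, 0.03], 0, 0.06], [[0, 0, 0.0225], 0, 0.06], [[0, 0, 0], 0, 0.02], [[0, 0, 0], 0, 0.02], [[0, 0, 0], 0, 0.02], [[0, 0, 0], 0, 0.02], [[0, 0, 0], 0, 0.02], [[0, 0, 0], 0, 0.02]]'

```text
time: 5.1
ee_pos: [0.4088, -0.347, 0.0967]
ee_rot: [-0.0, 3.14, -0.002]
contact_force: [1.1, -1.5, 3.6]
gripper_width: 0.0203
```

```bash
python3 - <<'E'
from h import *
f=grab_frame('top');g=grab_frame('scene');s=monitor.observe();print(s['ee_pos'],s['contact_force'],s['gripper_width'],s['joint_pos'])
a=f['pixels'][160:290,400:520];b=g['pixels'][90:220,100:220]
cv2.imwrite('pics/g1.png',cv2.resize(np.hstack([a,b]),None,fx=3.2,fy=3.2))
E
```

```text
[ 0.4088628  -0.34704113  0.0966671 ] [-0.3539862  -0.9134049   5.81470063] 0.02032126957026979 [ 0.39137044  0.51223776  0.29421459  1.94152444 -0.2181505   0.71609567
  2.3858232 ]
```

View pics/g1.png

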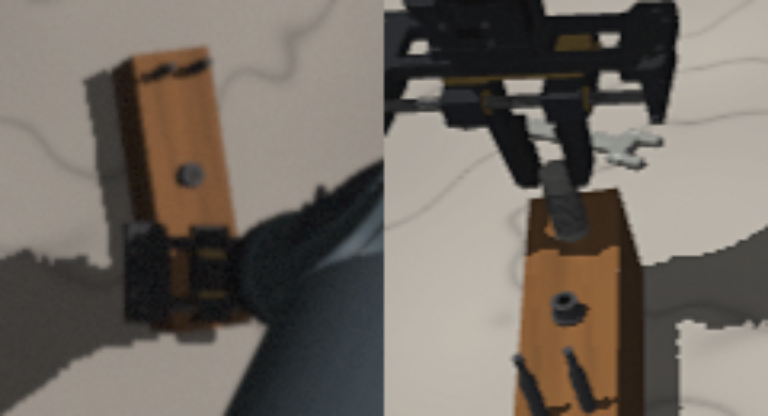

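```bash
python3 - <<'E'
from h import *
g=grab_frame('scene');f=grab_frame('top')
p=np.array(monitor.observe()['ee_pos']);m=[proj(g,p),proj(g,p+[0,0,.019]),proj(g,(.408,-.3485,.08)),proj(g,(.408,-.3485,.134))];print(m)
crop(g,110,100,100,90,7,'g2.png',m)
E
```

```text
[array([157.75278815, 156.34304099]), array([155.43285732, 149.46166315]), array([159.11788682, 161.96172109]), array([152.49177255, 142.37266801])]
```

View pics/g2.png

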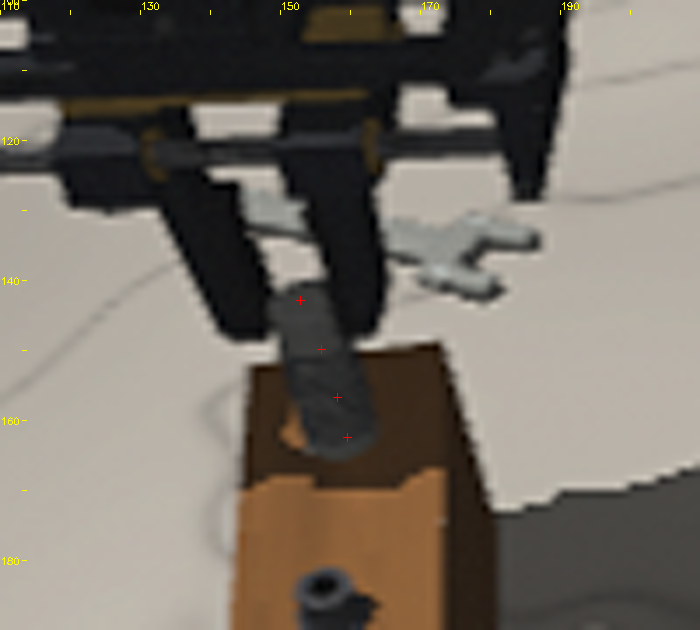

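>>> apply_moves --series '[[[0, 0, 0], 0, 0.0], [[0, 0, 0], 0, 0.0], [[0, 0, 0], 0, 0.0]]'

```text
time: 5.6
ee_pos: [0.4089, -0.347, 0.0967]
ee_rot: [-0.0, 3.14, -0.002]
contact_force: [-0.4, -1.0, 5.8]
gripper_width: 0.0202
```

>>> apply_moves --series '[[[0, 0, -0.02], 0, 0.0], [[0, 0, -0.03], 0, 0.0], [[0, 0, -0.04], 0, 0.0], [[0, 0, -0.04], 0, 0.0], [[-0.01, 0.02, 0], 0, 0.0], [[-0.02, 0.04, 0], 0, 0.0], [[-0.02, 0.04, 0], 0, 0.0], [[-0.02, 0.04, 0], 0, 0.0], [[-0.02, 0.04, 0], 0, 0.0], [[-0.025, 0.04, 0], 0, 0.0], [[-0.025, 0.04, 0], 0, 0.0], [[-0.025, 0.04, 0], 0, 0.0], [[-0.025, 0.04, 0], 0, 0.0], [[-0.02, 0.025, 0], 0, 0.0], [[-0.01, 0.015, 0], 0, 0.0], [[0, 0, 0], 0, 0.0]]'

```text
time: 7.2
ee_pos: [0.6281, 0.0363, 0.2248]
ee_rot: [0.006, -3.14, -0.001]
contact_force: [-1.5, -0.6, -1.5]
gripper_width: 0.0198
```

```bash
python3 - <<'E'
from h import *
g=grab_frame('scene');f=grab_frame('top');s=monitor.observe()
p=np.array(s['ee_pos']);print(p,s['contact_force'],s['ft_torque'],s['gripper_width'])
n=p+[0,0,-.081]
print(proj(g,n),proj(f,n))
crop(g,290,90,100,160,3.75,'k1.png',[proj(g,n),proj(g,n+[0,0,.065])]);crop(f,270,120,90,90,6.6,'k2.png',[proj(f,n)])
E
```

```text
[0.62703496 0.0318178  0.22529885] [-0.49227954 -0.87382787 -2.54721168] [-0.0413294  -0.01670839 -0.02701862] 0.019977719201444855
[349.01343785 209.13439503] [311.47312643 152.39635684]
```

View pics/k1.png

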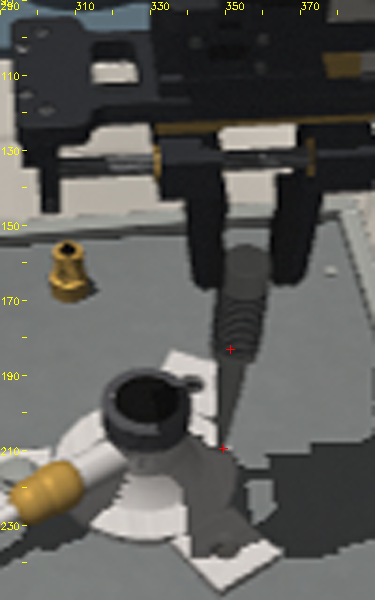

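View pics/k2.png

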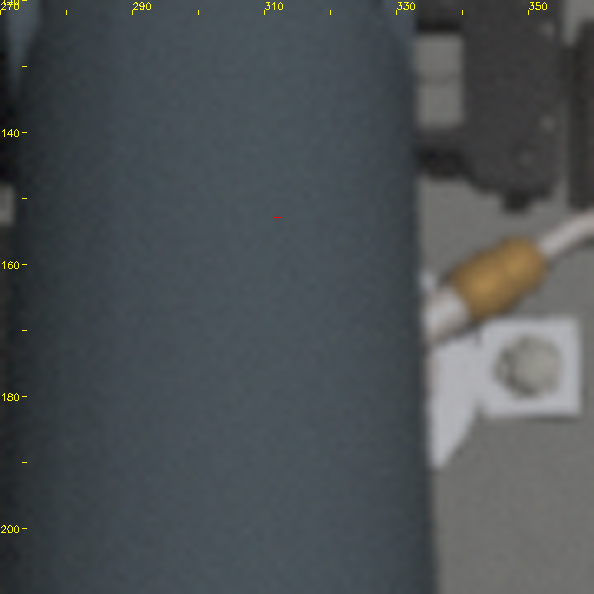

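>>> apply_moves --series '[[[0, 0, 0], 0, 0.0], [[0, 0, 0], 0, 0.0]]'

```text
time: 7.5
ee_pos: [0.6275, 0.0316, 0.226]
ee_rot: [-0.004, -3.141, 0.001]
contact_force: [0.2, 0.6, -1.7]
gripper_width: 0.0201
```

```bash
python3 - <<'E'
from h import *
g=grab_frame('scene');s=monitor.observe()
p=np.array(s['ee_pos']);print(p,s['ee_rot'],s['contact_force'],s['ft_torque'],s['gripper_width'])
n=p+[0,0,-.081]
for z in(0,.048,.065,.119): print(z,proj(g,n+[0,0,z]).round(1))
crop(g,325,150,50,65,9,'k3.png',[proj(g,n+[0,0,z]) for z in(0,.048,.065,.119)])
E
```

```text
[0.62763895 0.03209772 0.22607197] [-3.13589414e-03 -3.14156403e+00  6.46297167e-04] [-0.21699489 -0.3563456  -2.16893937] [ 0.08511905 -0.01682312 -0.00080423] 0.020005101053518264
0 [349.2 209.1]
0.048 [350.6 189.8]
0.065 [351.2 182.6]
0.119 [353.  157.8]
```

View pics/k3.png

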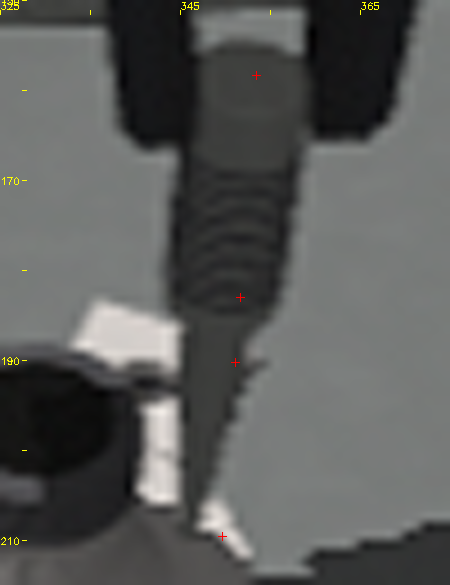

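>>> apply_moves --series '[[[0, 0, 0], 0, 0.0], [[0, 0, 0], 0, 0.0], [[0, 0, 0], 0, 0.0]]' --force 60

```text
time: 7.85
ee_pos: [0.6281, 0.0336, 0.2259]
ee_rot: [-0.0, 3.142, 0.0]
contact_force: [-0.4, -0.6, -2.4]
gripper_width: 0.0189
```

```bash
python3 - <<'E'
from h import *
g=grab_frame('scene');s=monitor.observe()
p=np.array(s['ee_pos']);print(p,s['ee_rot'],s['contact_force'],s['ft_torque'],s['gripper_width'])
n=p+[0,0,-.081]
crop(g,325,150,50,65,9,'k4.png',[proj(g,n+[0,0,z]) for z in(0,.048,.065,.119)])
E
```

```text
[0.62806785 0.03374138 0.22587252] [-3.57816273e-04  3.14152247e+00  4.16622777e-05] [ 1.09062817e-01 -3.00158394e-04 -2.21158757e+00] [ 0.04341799 -0.04089171 -0.03159311] 0.019029336321296195
```

View pics/k4.png

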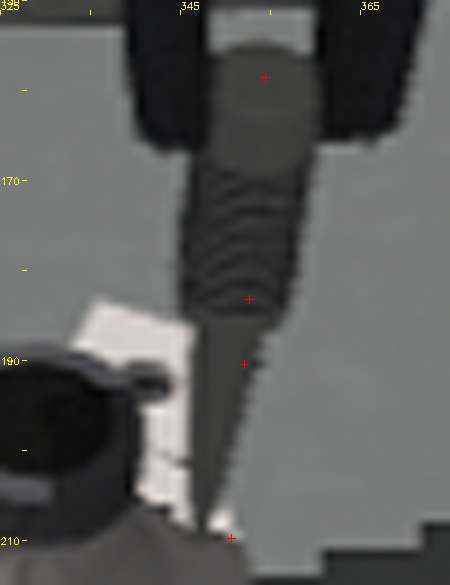

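```bash
cat > fit.py <<'E'
from h import *
from scipy.optimize import least_squares
from scipy.ndimage import gaussian_filter1d
def rim(c,r,k,ax):
    # points of circle r around c normal ax
    e1=np.cross(ax,[0,1,0]);e1/=np.linalg.norm(e1);e2=np.cross(ax,e1)
    th=np.linspace(0,2*np.pi,60);return [c+r*(np.cos(a)*e1+np.sin(a)*e2) for a in th]
def outline(cam,nose,tx,ty):
    ax=np.array([tx,ty,1.]);ax/=np.linalg.norm(ax)
    pts=[]
    polys=[]
    for (z0,r0),(z1,r1) in (((0,.002),(.048,.00665)),((.048,.00665),(.065,.00665)),((.065,.011),(.119,.011))):
        q=np.array([proj(cam,p) for p in rim(nose+ax*z0,r0,0,ax)+rim(nose+ax*z1,r1,0,ax)],np.float32)
        polys.append(cv2.convexHull(q))
    return polys
def mask(polys,x0,y0,w,h,S=8):
    m=np.zeros((h*S,w*S),np.uint8)
    for q in polys: cv2.fillPoly(m,[np.round((q.reshape(-1,2)-[x0-.5,y0-.5])*S*16).astype(np.int32)],255,shift=4)
    m=m.astype(np.float32)/255
    return m
E
python3 - <<'E'
from fit import *
g=grab_frame('scene');p=np.array(monitor.observe()['ee_pos']);n=p+[0,0,-.0817]
x0,y0,w,h=335,150,35,64
I=g['pixels'].astype(float).mean(2)[y0:y0+h,x0:x0+w]
gx=cv2.GaussianBlur(cv2.resize(I,None,fx=8,fy=8,interpolation=cv2.INTER_CUBIC).astype(np.float32),(0,0),5)
Gm=np.hypot(cv2.Sobel(gx,cv2.CV_32F,1,0),cv2.Sobel(gx,cv2.CV_32F,0,1)); Gm=np.minimum(Gm,np.percentile(Gm,92))
def score(a):
    P=outline(g,n+[a[0],a[1],0],a[2],a[3]);m=mask(P,x0,y0,w,h)
    e=cv2.morphologyEx(m,cv2.MORPH_GRADIENT,np.ones((3,3)))
    return -(e*Gm).sum()/e.sum()
from scipy.optimize import differential_evolution
r=differential_evolution(score,[(-.012,.012),(-.012,.012),(-.15,.15),(-.15,.15)],maxiter=60,popsize=12,seed=1,polish=False)
print(r.x,r.fun,score([0,0,0,0]))
a=r.x
for d in range(4):
    for k in(-1,1):
        b=a.copy();b[d]+=k*[.002,.002,.02,.02][d];print(d,k,score(b))
im=cv2.resize(g['pixels'][y0:y0+h,x0:x0+w],None,fx=9,fy=9,interpolation=cv2.INTER_CUBIC)
for q in outline(g,n+[a[0],a[1],0],a[2],a[3]): cv2.polylines(im,[np.round((q.reshape(-1,2)-[x0-.5,y0-.5])*9).astype(np.int32)],True,(0,0,255),1)
cv2.imwrite('pics/k5.png',im); print(n,n+[a[0],a[1],0])
E
```

```text
[-0.00680879 -0.00469873  0.06649559  0.03144989] -32.087608337402344 -11.748393
0 -1 -30.015003
0 1 -29.710215
1 -1 -18.921234
1 1 -17.042019
2 -1 -30.264326
2 1 -30.032017
3 -1 -25.040125
3 1 -25.550638
[0.6280732  0.03374136 0.14414523] [0.62126441 0.02904263 0.14414523]
```

View pics/k5.png

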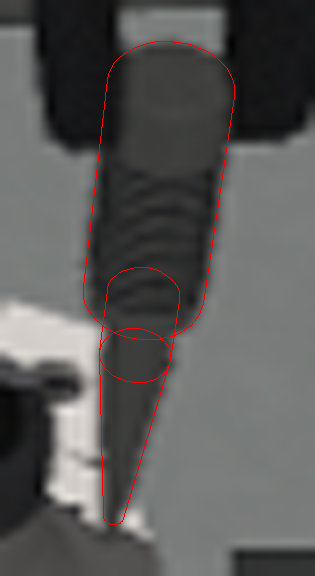

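>>> apply_moves --series '[[[0, 0, 0], 8.18, 0], [[0, 0, 0], 8.18, 0], [[0, 0, 0], 8.18, 0], [[0, 0, 0], 8.18, 0], [[0, 0, 0], 8.18, 0], [[0, 0, 0], 8.18, 0], [[0, 0, 0], 8.18, 0], [[0, 0, 0], 8.18, 0], [[0, 0, 0], 8.18, 0], [[0, 0, 0], 8.18, 0], [[0, 0, 0], 8.2, 0], [[0, 0, 0], 0, 0], [[0, 0, 0], 0, 0], [[0, 0, 0], 0, 0]]'

```text
time: 9.35
ee_pos: [0.6281, 0.0338, 0.2258]
ee_rot: [-2.218, -2.225, -0.0]
contact_force: [-1.0, 0.0, -2.3]
gripper_width: 0.0194
```

```bash
cat > look.py <<'E'
import sys
from fit import *
from scipy.optimize import differential_evolution
name=sys.argv[1]; x0,y0,w,h=[int(v) for v in sys.argv[2:6]]
g=grab_frame('scene');s=monitor.observe();p=np.array(s['ee_pos']);n=p+[0,0,-.0817]
print(p,s['ee_rot'],np.round(s['contact_force'],1),s['gripper_width'])
I=g['pixels'].astype(float).mean(2)[y0:y0+h,x0:x0+w]
gx=cv2.GaussianBlur(cv2.resize(I,None,fx=8,fy=8,interpolation=cv2.INTER_CUBIC).astype(np.float32),(0,0),5)
Gm=np.hypot(cv2.Sobel(gx,cv2.CV_32F,1,0),cv2.Sobel(gx,cv2.CV_32F,0,1)); Gm=np.minimum(Gm,np.percentile(Gm,92))
def score(a):
    m=mask(outline(g,n+[a[0],a[1],0],a[2],a[3]),x0,y0,w,h)
    e=cv2.morphologyEx(m,cv2.MORPH_GRADIENT,np.ones((3,3)))
    return -(e*Gm).sum()/e.sum()
r=differential_evolution(score,[(-.012,.012),(-.012,.012),(-.15,.15),(-.15,.15)],maxiter=60,popsize=12,seed=1,polish=False)
a=r.x;print('off/tilt',a.round(4),r.fun)
im=cv2.resize(g['pixels'][y0:y0+h,x0:x0+w],None,fx=9,fy=9,interpolation=cv2.INTER_CUBIC)
for q in outline(g,n+[a[0],a[1],0],a[2],a[3]): cv2.polylines(im,[np.round((q.reshape(-1,2)-[x0-.5,y0-.5])*9).astype(np.int32)],True,(0,0,255),1)
cv2.imwrite('pics/'+name,im); print('nose pred',n,'fit',n+[a[0],a[1],0])
E
python3 look.py k6.png 330 148 42 66
```

```text
[0.6281099  0.03373322 0.22586317] [-2.21871733e+00 -2.22410529e+00 -2.55760828e-04] [ 0.7  1.3 -2.5] 0.01930931490530448
off/tilt [-0.0062 -0.0007  0.1166  0.0006] -23.130878448486328
nose pred [0.6281099  0.03373322 0.14416317] fit [0.62189552 0.0330169  0.14416317]
```

View pics/k6.png

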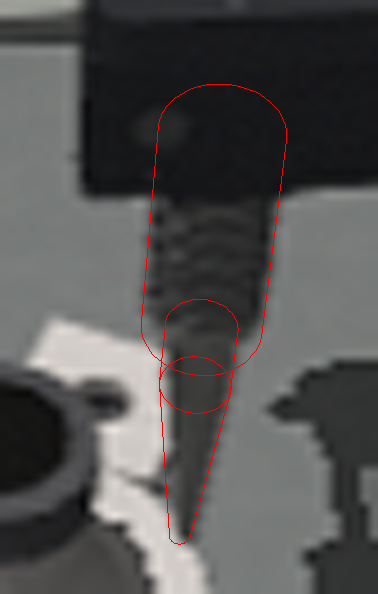

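>>> apply_moves --series '[[[0.0005, 0.0035, 0.0], 0, 0], [[0.0005, 0.0035, 0.01], 0, 0], [[0.0005, 0.0035, 0.014], 0, 0], [[0, 0, 0.015], 0, 0], [[0, 0, 0.015], 0, 0], [[0, 0, 0], 0, 0], [[0, 0, 0], 0, 0], [[0, 0, 0], 0, 0]]'

```text
time: 10.2
ee_pos: [0.6391, 0.0351, 0.1724]
ee_rot: [2.221, 2.221, 0.001]
contact_force: [-0.3, -0.8, -2.1]
gripper_width: 0.0192
```

```bash
cat > lk.py <<'E'
import sys
from h import *
g=grab_frame('scene');s=monitor.observe();p=np.array(s['ee_pos']);n=p+[0,0,-.0817]
print(p.round(4),s['ee_rot'],np.round(s['contact_force'],1),np.round(s['ft_torque'],2),s['gripper_width'],'nose pred px',proj(g,n).round(1),'nose z',n[2].round(4))
crop(g,*[int(v) for v in sys.argv[2:6]],float(sys.argv[6]),sys.argv[1])
E
python3 lk.py k7.png 325 180 55 75 8
```

```text
[0.6391 0.0352 0.1726] [2.22062503e+00 2.22098205e+00 1.67580552e-03] [ 0.7 -0.2 -1.7] [-0.1   0.05  0.  ] 0.01871313091232814 nose pred px [350.2 233.7] nose z 0.0909
```

View pics/k7.png

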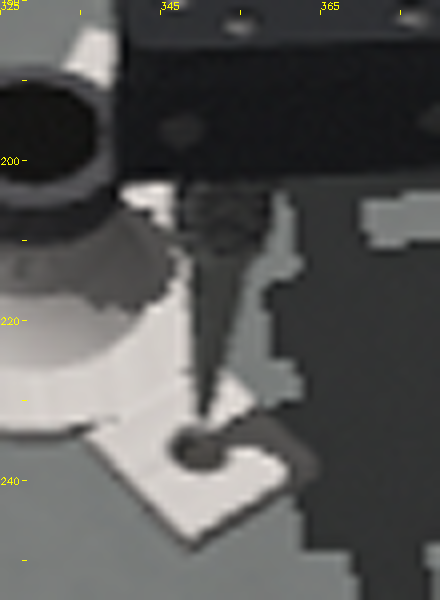

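>>> apply_moves --series '[[[0.0018, -0.0035, 0.003], 0, 0], [[0, 0, 0.003], 0, 0], [[0, 0, 0.002], 0, 0], [[0, 0, 0.0015], 0, 0], [[0, 0, 0.0015], 0, 0], [[0, 0, 0], 0, 0]]'

```text
time: 10.85
ee_pos: [0.6356, 0.0369, 0.1614]
ee_rot: [2.221, 2.221, 0.001]
contact_force: [-1.1, 0.3, 2.4]
gripper_width: 0.019
```

```bash
python3 lk.py k8.png 325 190 55 70 8
```

```text
[0.6356 0.0369 0.1614] [2.22086243e+00 2.22099351e+00 1.22356466e-03] [-0.   0.4  1.8] [-0.07  0.17  0.  ] 0.019407548366724304 nose pred px [350.6 236. ] nose z 0.0797
```

View pics/k8.png

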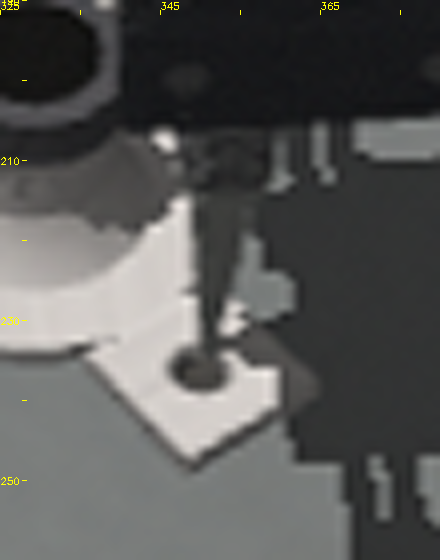

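>>> apply_moves --series '[[[0, 0, -0.002], 0, 0], [[0, 0.0025, 0], 0, 0], [[0, 0, 0.002], 0, 0], [[0, 0, 0.0015], 0, 0], [[0, 0, 0.0015], 0, 0], [[0, 0, 0], 0, 0]]'

```text
time: 11.5
ee_pos: [0.6373, 0.037, 0.1574]
ee_rot: [-2.221, -2.221, 0.001]
contact_force: [-1.1, 0.4, -3.0]
gripper_width: 0.0187
```

```bash
python3 lk.py k9.png 325 190 55 70 8
```

```text
[0.6374 0.0371 0.1575] [-2.22100001e+00 -2.22148681e+00  6.60346059e-04] [ 0.1 -0.5 -2.7] [-0.07  0.07  0.01] 0.019015041422205916 nose pred px [350.7 238.1] nose z 0.0758
```

View pics/k9.png

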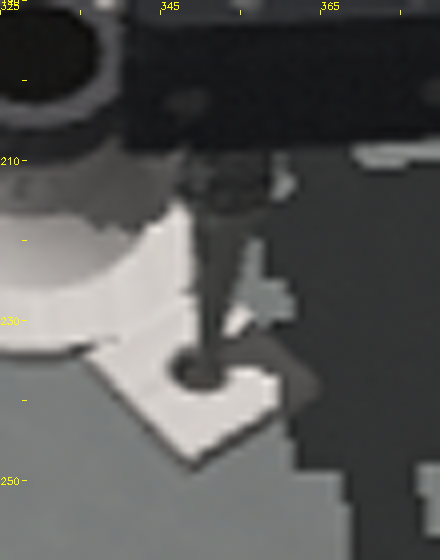

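>>> apply_moves --series '[[[0, 0, 0.0015], 0, 0], [[0, 0, 0.0015], 0, 0], [[0, 0, 0.0015], 0, 0], [[0, 0, 0.001], 0, 0], [[0, 0, 0], 0, 0]]'

```text
time: 12.05
ee_pos: [0.6375, 0.0371, 0.1521]
ee_rot: [-2.221, -2.222, 0.0]
contact_force: [-0.2, 0.1, -1.9]
gripper_width: 0.019
```

>>> apply_moves --series '[[[0, 0, 0.001], 0, 0], [[0, 0, 0.001], 0, 0], [[0, 0, 0], 0, 0]]'

```text
time: 12.35
ee_pos: [0.6375, 0.0371, 0.1502]
ee_rot: [-2.221, -2.222, 0.0]
contact_force: [0.6, 0.7, -2.4]
gripper_width: 0.0188
```

>>> apply_moves --series '[[[0, 0, 0.001], 0, 0], [[0, 0, 0.001], 0, 0], [[0, 0, 0.001], 0, 0], [[0, 0, 0], 0, 0]]'

```text
time: 12.75
ee_pos: [0.6375, 0.0371, 0.1471]
ee_rot: [-2.221, -2.222, 0.0]
contact_force: [-0.1, -0.1, -2.3]
gripper_width: 0.0191
```

>>> apply_moves --series '[[[0.0001, -0.0002, 0.0015], 0, 0], [[0.0001, -0.0001, 0.0015], 0, 0], [[0.0001, -0.0001, 0.0015], 0, 0], [[0.0001, -0.0002, 0.0015], 0, 0], [[0, 0, 0], 0, 0]]'

```text
time: 13.25
ee_pos: [0.637, 0.0374, 0.1412]
ee_rot: [2.221, 2.222, -0.0]
contact_force: [0.7, -0.6, -2.2]
gripper_width: 0.0188
```

>>> apply_moves --series '[[[0.0001, -0.0001, 0.0015], 0, 0], [[0.0001, -0.0002, 0.0015], 0, 0], [[0.0001, -0.0001, 0.0015], 0, 0], [[0.0001, -0.0002, 0.0015], 0, 0], [[0, 0, 0], 0, 0]]'

```text
time: 13.75
ee_pos: [0.637, 0.0377, 0.1359]
ee_rot: [2.221, 2.221, 0.001]
contact_force: [0.3, 0.0, 3.5]
gripper_width: 0.0186
```

```bash
python3 lk.py k10.png 325 190 55 70 8
```

```text
[0.6369 0.0377 0.1358] [2.22074585e+00 2.22083884e+00 1.28014098e-03] [ 0.9 -1.5  3.5] [-0.13  0.01 -0.07] 0.01899356895607764 nose pred px [350.4 245.1] nose z 0.0541
```

View pics/k10.png

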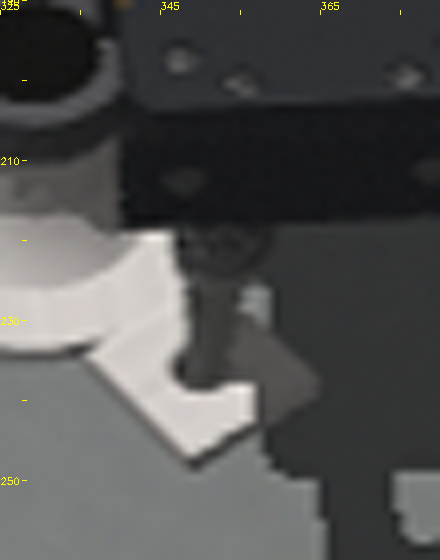

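>>> apply_moves --series '[[[0.0001, -0.0002, 0.0015], 0, 0], [[0.0001, -0.0002, 0.0015], 0, 0], [[0, 0, 0], 0, 0]]'

```text
time: 14.1
ee_pos: [0.6364, 0.038, 0.1326]
ee_rot: [2.221, 2.221, 0.001]
contact_force: [1.1, -0.5, 2.4]
gripper_width: 0.0189
```

>>> apply_moves --series '[[[0.0001, -0.0002, 0.0015], 0, 0], [[0.0001, -0.0001, 0.0015], 0, 0], [[0.0001, -0.0002, 0.0015], 0, 0], [[0, 0, 0], 0, 0]]'

```text
time: 14.5
ee_pos: [0.6357, 0.0383, 0.1279]
ee_rot: [2.221, 2.221, 0.0]
contact_force: [1.1, -0.9, 3.8]
gripper_width: 0.019
```

>>> apply_moves --series '[[[0.0001, -0.0001, 0.0015], 0, 0], [[0.0001, -0.0002, 0.0015], 0, 0], [[0, -0.0001, 0.0015], 0, 0], [[0.0001, -0.0002, 0.0015], 0, 0], [[0, 0, 0], 0, 0]]'

```text
time: 15.0
ee_pos: [0.6349, 0.0385, 0.1218]
ee_rot: [2.221, 2.221, -0.0]
contact_force: [0.6, -1.0, 4.0]
gripper_width: 0.0188
```

```bash
python3 lk.py k11.png 300 170 80 75 7
```

```text
[0.6349 0.0385 0.1219] [ 2.22115797e+00  2.22142938e+00 -4.23168421e-05] [ 0.3 -0.5  3.4] [-0.24  0.04 -0.02] 0.018864894662366082 nose pred px [350.3 248.8] nose z 0.0402
```

View pics/k11.png

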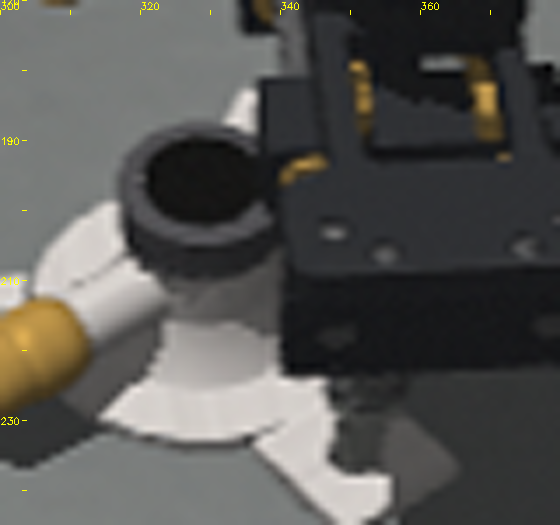

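>>> apply_moves --series '[[[0.0001, -0.0001, 0.0015], 0, 0], [[0, -0.0002, 0.0015], 0, 0], [[0.0001, -0.0001, 0.0015], 0, 0], [[0, -0.0001, 0.0015], 0, 0], [[0, 0, 0], 0, 0]]'

```text
time: 15.55
ee_pos: [0.6343, 0.0387, 0.1158]
ee_rot: [-2.221, -2.222, 0.0]
contact_force: [0.5, -0.7, 4.9]
gripper_width: 0.0189
```

>>> apply_moves --series '[[[0.0001, -0.0001, 0.0015], 0, 0], [[0, -0.0002, 0.0015], 0, 0], [[0.0001, -0.0001, 0.0015], 0, 0], [[0, -0.0001, 0.0015], 0, 0], [[0, 0, 0], 0, 0]]'

```text
time: 16.05
ee_pos: [0.6335, 0.0389, 0.1097]
ee_rot: [-2.221, -2.221, 0.001]
contact_force: [0.2, -1.0, 3.8]
gripper_width: 0.0189
```

>>> apply_moves --series '[[[0, -0.0001, 0.0015], 0, 0], [[0.0001, -0.0001, 0.0015], 0, 0], [[0, -0.0001, 0.001], 0, 0], [[0, 0, 0], 0, 0]]'

```text
time: 16.45
ee_pos: [0.6331, 0.0391, 0.1057]
ee_rot: [-2.221, -2.221, 0.001]
contact_force: [-1.1, -0.8, 4.6]
gripper_width: 0.0187
```

```bash
python3 lk.py k12.png 300 190 80 75 7
```

```text
[0.6331 0.0391 0.1057] [-2.22087393e+00 -2.22113813e+00  1.11095561e-03] [-0.9 -1.2  4.7] [-0.23  0.38 -0.01] 0.018494788635223164 nose pred px [350.1 253.1] nose z 0.024
```

View pics/k12.png

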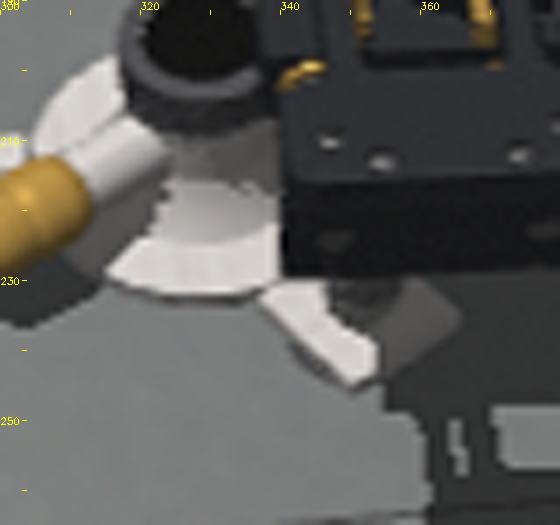

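>>> apply_moves --series '[[[0, -0.0003, 0.001], 0, 0], [[0, -0.0002, 0.001], 0, 0], [[0, -0.0001, 0.001], 0, 0], [[0, 0, 0], 0, 0]]'

```text
time: 16.9
ee_pos: [0.6326, 0.0391, 0.1026]
ee_rot: [-2.221, -2.221, 0.001]
contact_force: [-1.7, -0.7, 3.4]
gripper_width: 0.019
```

```bash
python3 lk.py k13.png 300 190 80 75 7
```

```text
[0.6326 0.0391 0.1026] [-2.22106104e+00 -2.22120732e+00  9.73683509e-04] [-0.3 -1.5  2.8] [-0.26  0.4  -0.01] 0.018924446674315604 nose pred px [350.  253.9] nose z 0.0209
```

>>> apply_moves --series '[[[0, -0.0003, 0.001], 0, 0], [[0, -0.0002, 0.001], 0, 0], [[0, 0, 0], 0, 0]]'

```text
time: 17.25
ee_pos: [0.6324, 0.0391, 0.1007]
ee_rot: [-2.221, -2.222, 0.0]
contact_force: [-0.7, -0.4, 3.3]
gripper_width: 0.0191
```

```bash
python3 lk.py k14.png 300 190 80 75 7
```

```text
[0.6324 0.0391 0.1007] [-2.22121967e+00 -2.22160564e+00  2.74354010e-04] [-0.2 -1.4  2.7] [-0.32  0.33  0.02] 0.018597576741363003 nose pred px [349.9 254.3] nose z 0.019
```

View pics/k14.png

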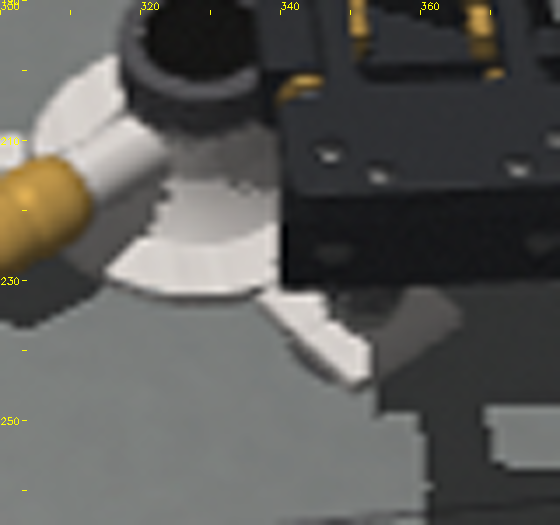

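>>> apply_moves --series '[[[0.0001, -0.0001, 0.001], 0, 0], [[0.0001, -0.0001, 0.001], 0, 0], [[0, 0, 0.0005], 0, 0], [[0, 0, 0], 0, 0]]'

```text
time: 17.7
ee_pos: [0.6323, 0.0393, 0.0982]
ee_rot: [2.221, 2.222, -0.0]
contact_force: [-0.9, -1.4, 4.1]
gripper_width: 0.0187
```

>>> apply_moves --series '[[[0.0, -0.0001, 0.0007], 0, 0], [[0.0, 0, 0.0007], 0, 0], [[0, 0, 0], 0, 0]]'

```text
time: 18.0
ee_pos: [0.6325, 0.0392, 0.0977]
ee_rot: [2.221, 2.221, 0.001]
contact_force: [-2.8, -1.3, 10.2]
gripper_width: 0.0189
```

>>> apply_moves --series '[[[0, 0, -0.0005], 0, 0], [[0, 0, 0], 0, 0.035], [[0, 0, 0], 0, 0.035], [[0, 0, 0], 0, 0.035]]'

```text
time: 18.4
ee_pos: [0.6318, 0.0399, 0.0969]
ee_rot: [-2.22, -2.222, 0.001]
contact_force: [-0.1, 0.5, -0.3]
gripper_width: 0.0348
```

```bash
python3 lk.py k15.png 300 190 80 75 7
```

```text
[0.6319 0.0398 0.0969] [-2.22036920e+00 -2.22166635e+00  4.83785920e-04] [-1.  -0.2  0.5] [ 0.01  0.06 -0.02] 0.03522508262297441 nose pred px [350.1 255.3] nose z 0.0152
```

View pics/k15.png

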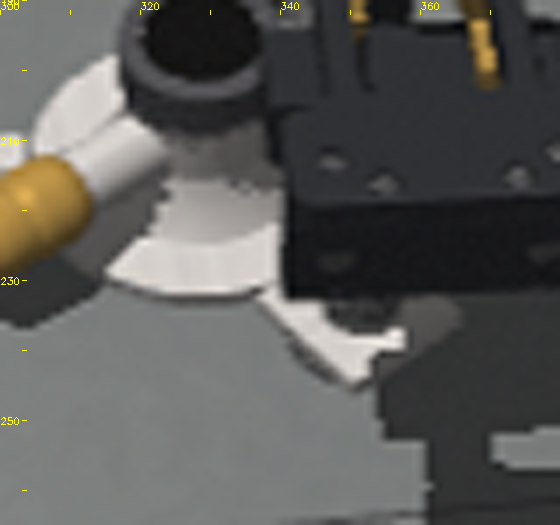

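>>> apply_moves --series '[[[0, 0, -0.01], 0, 0.04], [[0, 0, -0.03], 0, 0.05], [[0, 0, -0.04], 0, 0.05], [[0, 0, -0.03], 0, 0.05], [[0, -0.04, -0.01], 0, 0.05], [[-0.03, -0.035, 0], 0, 0.05], [[-0.04, -0.02, 0], 0, 0.05], [[-0.045, -0.02, 0], 0, 0.05], [[-0.045, -0.02, 0], 0, 0.05], [[-0.045, 0, 0], 0, 0.05], [[-0.045, 0, 0], 0, 0.05], [[-0.045, 0, 0], 0, 0.05], [[-0.03, 0, 0], 0, 0.05], [[-0.02, 0, 0], 0, 0.05], [[0, 0, 0], 0, 0.05]]'

```text
time: 19.95
ee_pos: [0.4963, -0.3093, 0.2182]
ee_rot: [2.225, 2.215, -0.002]
contact_force: [0.1, 0.4, 1.0]
gripper_width: 0.05
```

```bash
python3 - <<'E'
from h import *
f=grab_frame('top');g=grab_frame('scene');s=monitor.observe();print(np.round(s['ee_pos'],4),s['ee_rot'],s['contact_force'])
crop(f,290,135,80,80,7,'l1.png');crop(g,270,165,110,90,7,'l2.png')
crop(f,425,165,65,105,5.5,'l3.png');
E
```

```text
[ 0.4973 -0.3053  0.2177] [-2.22152354e+00 -2.22094550e+00 -7.89762254e-04] [ 0.18510125  0.4786011  -0.05815671]
```

View pics/l1.png

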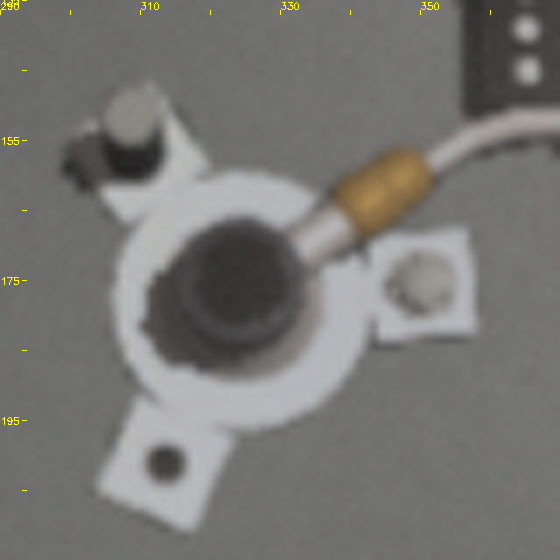

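View pics/l2.png

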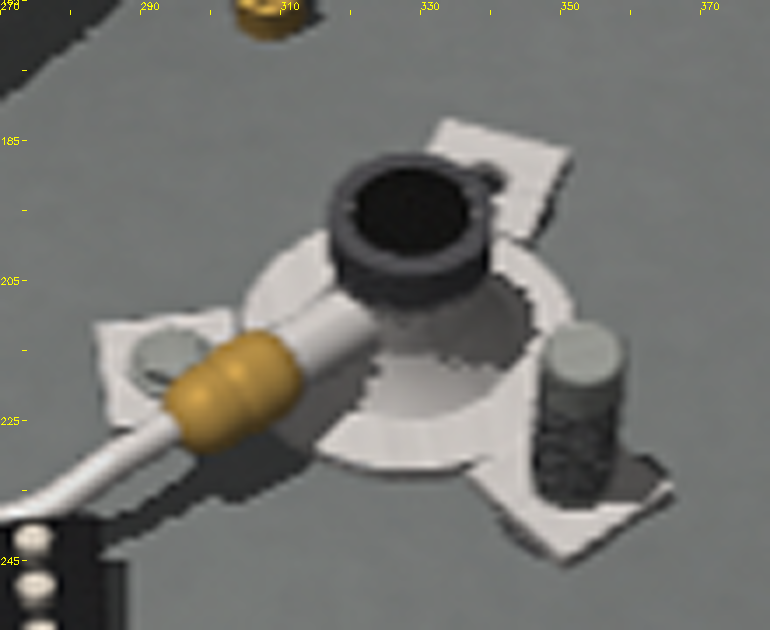

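View pics/l3.png

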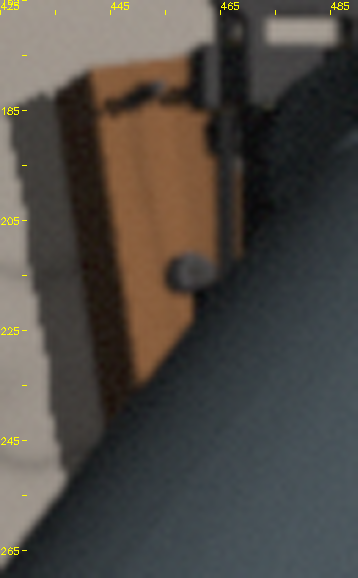

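```bash
python3 - <<'E'
from h import *
f=grab_frame('top');g=grab_frame('scene')
P=lambda x,y,x0,y0,s:(x0+(x+.5)/s-.5,y0+(y+.5)/s-.5)
b=ray(f,*P(166,463,290,135,7),.081);print('bolt hole now',b,'was .5224 .0311')
d=ray(f,*P(132,114,290,135,7),.135);ds=ray(g,*P(583,352,270,165,7),.135);print('drift top',d,ds)
# shoulder rim: lower edge in scene
print('scene shoulder near rim',ray(g,*P(572,505,270,165,7),.081))
print('pivot',.5820,-.0631, np.arctan2(b[1]+.0631,b[0]-.582)-np.arctan2(.0311+.0631,.5224-.582))
print('lug corners bolt', [np.round(ray(f,*P(*u,290,135,7),.081),4) for u in((98,487),(193,530),(233,435),(147,398))])
E
```

```text
bolt hole now [0.51704553 0.02734646 0.081     ] was .5224 .0311
drift top [0.6325906  0.03950186 0.135     ] [0.63259889 0.03842246 0.135     ]
scene shoulder near rim [0.63831842 0.03782821 0.081     ]
pivot 0.582 -0.0631 0.05869143308372804
lug corners bolt [array([0.5081, 0.0515, 0.081 ]), array([0.4931, 0.0174, 0.081 ]), array([0.5274, 0.0035, 0.081 ]), array([0.5404, 0.0345, 0.081 ])]
```

```bash
cat > up.py <<'E'
from fit import *
from scipy.optimize import differential_evolution
import sys
f=grab_frame('top');g=grab_frame('scene')
def hnd(cam,b,tx,ty,L=.054):
    ax=np.array([tx,ty,1.]);ax/=np.linalg.norm(ax)
    q=np.array([proj(cam,p) for p in rim(b,.011,0,ax)+rim(b+ax*L,.011,0,ax)],np.float32)
    t=np.array([proj(cam,p) for p in rim(b+ax*L,.011,0,ax)],np.float32)
    return [cv2.convexHull(q)],t
def prep(cam,x0,y0,w,h):
    I=cam['pixels'].astype(float).mean(2)[y0:y0+h,x0:x0+w]
    gx=cv2.GaussianBlur(cv2.resize(I,None,fx=8,fy=8,interpolation=cv2.INTER_CUBIC).astype(np.float32),(0,0),4)
    return np.sqrt(np.hypot(cv2.Sobel(gx,cv2.CV_32F,1,0),cv2.Sobel(gx,cv2.CV_32F,0,1)))
B={'t':(295,140,35,35),'s':(336,203,34,40)};C={'t':f,'s':g};M={k:prep(C[k],*B[k]) for k in B}
def sc(k,b,tx,ty):
    q,t=hnd(C[k],b,tx,ty);x0,y0,w,h=B[k]
    m=mask(q,x0,y0,w,h);e=cv2.morphologyEx(m,cv2.MORPH_GRADIENT,np.ones((3,3)))
    tt=np.zeros_like(m);cv2.polylines(tt,[np.round((t-[x0-.5,y0-.5])*8).astype(np.int32)],True,1.,2)
    return (e*M[k]).sum()/e.sum()+.7*(tt*M[k]).sum()/tt.sum()
def cost(a): # scene-only base offset allowed between cameras
    return -sc('s',np.array([a[0],a[1],.081]),a[2],a[3])-sc('t',np.array([a[0]+a[4],a[1]+a[5],.081]),a[2],a[3])
r=differential_evolution(cost,[(.620,.640),(.032,.046),(-.15,.15),(-.15,.15),(-.003,.003),(-.003,.003)],maxiter=80,popsize=10,seed=2,polish=False)
a=r.x;print('base, tilt, cam offset',a.round(4),r.fun)
for t in np.arange(-.06,.13,.02):
    rr=differential_evolution(lambda v:cost([v[0],v[1],t,v[2],v[3],v[4]]),[(.620,.640),(.032,.046),(-.1,.1),(-.003,.003),(-.003,.003)],maxiter=25,popsize=8,seed=2,polish=False);print('tx',t.round(2),rr.fun,rr.x.round(4))
ims=[]
for k,b in(('s',[a[0],a[1],.081]),('t',[a[0]+a[4],a[1]+a[5],.081])):
    x0,y0,w,h=B[k];im=cv2.resize(C[k]['pixels'][y0:y0+h,x0:x0+w],None,fx=10,fy=10,interpolation=cv2.INTER_CUBIC)
    q,t=hnd(C[k],np.array(b),a[2],a[3])
    for u in q+[t]: cv2.polylines(im,[np.round((u.reshape(-1,2)-[x0-.5,y0-.5])*10).astype(np.int32)],True,(0,0,255),1)
    ims.append(im[:350])
cv2.imwrite('pics/'+sys.argv[1],np.hstack(ims))
E
python3 up.py u1.png
```

```text
base, tilt, cam offset [ 6.295e-01  3.950e-02  5.300e-02 -6.570e-02 -5.000e-04  1.200e-03] -19.185134887695312
tx -0.06 -17.10160255432129 [ 0.6352  0.0396 -0.068  -0.0016  0.    ]
tx -0.04 -17.526592254638672 [ 0.6341  0.0399 -0.0716 -0.0011  0.0008]
tx -0.02 -17.884679794311523 [ 6.327e-01  3.930e-02 -5.680e-02 -7.000e-04  2.000e-04]
tx 0.0 -18.43638038635254 [ 6.309e-01  3.930e-02 -5.690e-02  6.000e-04  8.000e-04]
tx 0.02 -18.813621520996094 [ 6.302e-01  3.990e-02 -7.670e-02  3.000e-04  1.000e-03]
tx 0.04 -19.09893035888672 [ 6.297e-01  3.910e-02 -5.760e-02  1.000e-04  7.000e-04]
tx 0.06 -19.223663330078125 [ 6.29e-01  3.92e-02 -6.43e-02 -1.00e-04  1.10e-03]
tx 0.08 -19.049823760986328 [ 6.281e-01  3.950e-02 -6.150e-02 -3.000e-04  1.200e-03]
tx 0.1 -18.73771095275879 [ 6.272e-01  3.930e-02 -6.580e-02 -2.000e-04  1.000e-03]
tx 0.12 -18.29801368713379 [ 6.267e-01  3.970e-02 -7.830e-02  4.000e-04  1.200e-03]
```

View pics/u1.png

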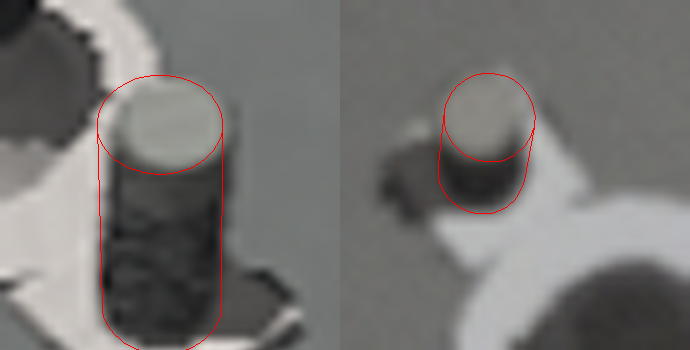

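```bash
sed -i 's/rim(b,.011/rim(b,RR/;s/rim(b+ax\*L,.011,0,ax)\],np.float32)/rim(b+ax*L,RR,0,ax)],np.float32)/g;s/^import sys/import sys\nRR=.0100/' up.py; sed -i 's/(b+ax\*L,.011/(b+ax*L,RR/g' up.py; grep -n RR up.py; python3 up.py u2.png; sed -i 's/^RR=.*/RR=.0105/' up.py; python3 up.py u3.png | head -1
```

```text
4:RR=.0100
8:    q=np.array([proj(cam,p) for p in rim(b,RR,0,ax)+rim(b+ax*L,RR,0,ax)],np.float32)
9:    t=np.array([proj(cam,p) for p in rim(b+ax*L,RR,0,ax)],np.float32)
base, tilt, cam offset [ 0.6293  0.0387  0.059  -0.0207 -0.0014  0.0013] -18.629653930664062
tx -0.06 -16.55422019958496 [ 6.349e-01  3.760e-02  3.600e-03  1.100e-03 -6.000e-04]
tx -0.04 -16.886802673339844 [ 0.6324  0.0387 -0.0307 -0.0019  0.0009]
tx -0.02 -17.486202239990234 [ 0.6319  0.0388 -0.0385 -0.0019  0.0017]
tx 0.0 -17.89973258972168 [ 6.311e-01  3.860e-02 -2.850e-02  8.000e-04  3.000e-04]
tx 0.02 -18.328819274902344 [ 6.308e-01  3.870e-02 -3.240e-02 -8.000e-04  5.000e-04]
tx 0.04 -18.617944717407227 [ 0.6302  0.0383 -0.0099 -0.0017  0.0009]
tx 0.06 -18.65264892578125 [ 6.293e-01  3.880e-02 -3.370e-02 -6.000e-04  6.000e-04]
tx 0.08 -18.512948989868164 [ 6.286e-01  3.890e-02 -2.720e-02 -3.000e-04  4.000e-04]
tx 0.1 -18.22486114501953 [ 6.277e-01  3.910e-02 -3.160e-02 -5.000e-04  4.000e-04]
tx 0.12 -17.765718460083008 [ 6.27e-01  3.91e-02 -3.50e-02 -5.00e-04  2.00e-04]
base, tilt, cam offset [ 6.292e-01  3.920e-02  4.950e-02 -4.340e-02  0.000e+00 -1.000e-04] -19.0133056640625
```

View pics/u2.png

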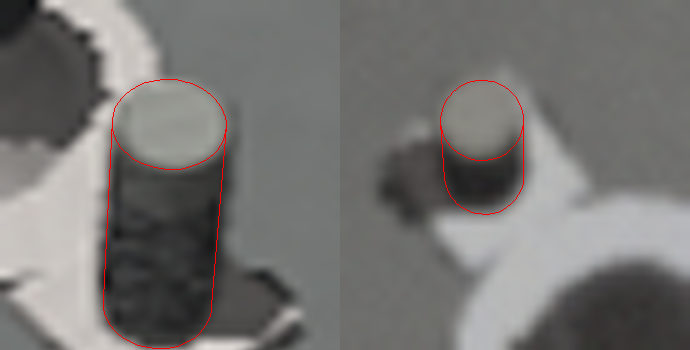

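```bash
sed -e 's/^f=grab.*/f=grab_frame("top");g=grab_frame("scene");f["pixels"]=cv2.imread("pics\/top0.png");g["pixels"]=cv2.imread("pics\/scene0.png")/' -e "s/^B=.*C=/B={'t':(455,232,30,30),'s':(140,132,34,38)};C=/" -e 's/,\.081\]/,.080]/g' -e 's/(.620,.640),(.032,.046)/(.397,.419),(-.36,-.337)/g' up.py > up0.py; for r in .0100 .0105; do sed -i "s/^RR=.*/RR=$r/" up0.py; python3 up0.py u0_$r.png|head -1;done
```

```text
base, tilt, cam offset [ 0.4093 -0.349  -0.0157 -0.0185 -0.0012  0.0019] -17.179649353027344
base, tilt, cam offset [ 0.4088 -0.3486  0.0036 -0.0316 -0.0018  0.0026] -16.968019485473633Traceback (most recent call last):
  File "up0.py", line 33, in <module>
    cv2.imwrite('pics/'+sys.argv[1],np.hstack(ims))
                                    ~~~~~~~~~^^^^^
    return _nx.concatenate(arrs, 1, dtype=dtype, casting=casting)
           ~~~~~~~~~~~~~~~^^^^^^^^^^^^^^^^^^^^^^^^^^^^^^^^^^^^^^^
ValueError: all the input array dimensions except for the concatenation axis must match exactly, but along dimension 0, the array at index 0 has size 350 and the array at index 1 has size 300
Traceback (most recent call last):
  File "up0.py", line 33, in <module>
    cv2.imwrite('pics/'+sys.argv[1],np.hstack(ims))
                                    ~~~~~~~~~^^^^^
ValueError: all the input array dimensions except for the concatenation axis must match exactly, but along dimension 0, the array at index 0 has size 350 and the array at index 1 has size 300
```

>>> apply_moves --series '[[[0.0382, 0.015, 0], 0, 0.05], [[0.0382, 0.015, 0], 0, 0.05], [[0.0382, 0.015, 0], 0, 0.05], [[0.0382, 0.015, 0], 0, 0.05], [[0.0382, 0.015, 0], 0, 0.05], [[0.0382, 0.015, 0], 0, 0.05], [[0.0382, 0.015, 0], 0, 0.05], [[0.0382, 0.015, 0], 0, 0.05], [[0.0382, 0.015, 0], 0, 0.05], [[0, 0, 0.02], 0, 0.05], [[0, 0, 0.02], 0, 0.05], [[0, 0, 0], 0, 0.05]]' --force 15

```text
time: 21.85
ee_pos: [0.6303, 0.0385, 0.1748]
ee_rot: [-2.218, -2.22, 0.006]
contact_force: [-0.4, -0.8, -0.3]
gripper_width: 0.0501
```

```bash
python3 lk.py v1.png 320 160 60 85 7
```

```text
[0.6313 0.0381 0.1765] [-2.22036589 -2.22054615  0.00345229] [-0.3 -0.6 -0. ] [-0.09  0.09 -0.04] 0.050045654231865286 nose pred px [351.4 228.9] nose z 0.0948
```

View pics/v1.png

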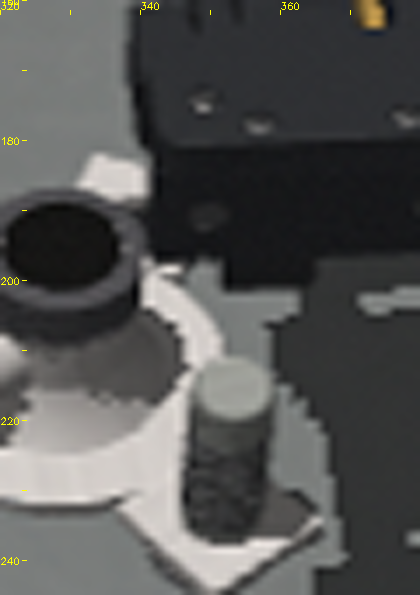

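>>> apply_moves --series '[[[0, 0, 0.025], 0, 0.05], [[0, 0, 0.025], 0, 0.05], [[0, 0, 0.02], 0, 0.045], [[0, 0, 0.006], 0, 0.035], [[0, 0, 0], 0, 0.025], [[0, 0, 0], 0, 0.018], [[0, 0, 0], 0, 0.01], [[0, 0, 0], 0, 0.01], [[0, 0, 0], 0, 0.01]]'

```text
time: 22.8
ee_pos: [0.6332, 0.038, 0.1028]
ee_rot: [2.22, 2.22, 0.003]
contact_force: [-0.9, -0.9, 7.1]
gripper_width: 0.0186
```

>>> apply_moves --series '[[[0, -0.0008, 0], 0, 0.01], [[0, -0.0008, 0], 0, 0.01], [[0, -0.0008, 0], 0, 0.01], [[0, 0, 0], 0, 0.01]]'

```text
time: 23.2
ee_pos: [0.6315, 0.0381, 0.1028]
ee_rot: [2.219, 2.22, 0.004]
contact_force: [1.0, -0.5, 6.3]
gripper_width: 0.0188
```

```bash
python3 lk.py v2.png 320 160 60 85 7
```

```text
[0.6315 0.0381 0.1028] [2.21944506 2.2197293  0.00426327] [ 1.6 -0.8  5.1] [-0.15 -0.39  0.01] 0.018801587706350237 nose pred px [349.4 253.4] nose z 0.0211
```

View pics/v2.png

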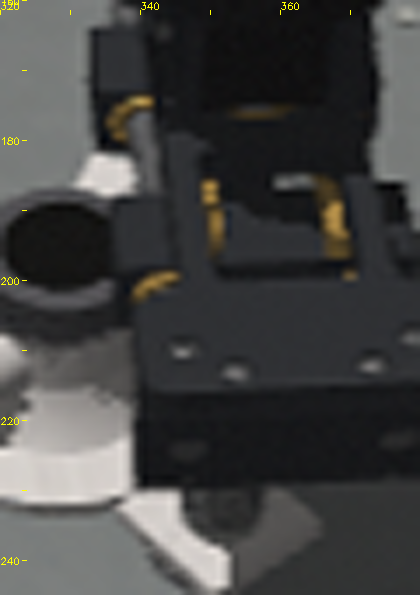

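>>> apply_moves --series '[[[0, -0.0008, 0], 0, 0.01], [[0, -0.0008, 0], 0, 0.01], [[0, 0, 0], 0, 0.01], [[0, 0, 0], 0, 0.01]]'

```text
time: 23.65
ee_pos: [0.6301, 0.0381, 0.1026]
ee_rot: [2.219, 2.22, 0.004]
contact_force: [2.5, -0.2, 5.9]
gripper_width: 0.0189
```

```bash
python3 -c "
from h import *
s=monitor.observe();print(np.round(s['ee_pos'],4),np.round(s['contact_force'],1),np.round(s['ft_torque'],2))"
```

```text
[0.6301 0.0381 0.1026] [ 2.5 -0.2  5.9] [-0.13 -0.72  0.04]
```

>>> apply_moves --series '[[[0, -0.0004, 0.001], 0, 0.01], [[0, 0, 0.001], 0, 0.01], [[0, 0, 0], 0, 0.01], [[0, 0, 0], 0, 0.02], [[0, 0, 0], 0, 0.035], [[0, 0, 0], 0, 0.04], [[0, 0, -0.02], 0, 0.05], [[0, 0, -0.04], 0, 0.05], [[0, 0, -0.04], 0, 0.05], [[0, -0.03, -0.01], 0, 0.05], [[-0.03, -0.03, 0], 0, 0.05], [[-0.045, -0.02, 0], 0, 0.05], [[-0.045, -0.02, 0], 0, 0.05], [[-0.045, -0.02, 0], 0, 0.05], [[-0.045, -0.015, 0], 0, 0.05], [[-0.045, 0, 0], 0, 0.05], [[-0.045, 0, 0], 0, 0.05], [[-0.03, 0, 0], 0, 0.05], [[-0.02, 0, 0], 0, 0.05], [[0, 0, 0], 0, 0.05]]'

```text
time: 25.65
ee_pos: [0.4912, -0.3147, 0.2089]
ee_rot: [-2.226, -2.216, 0.003]
contact_force: [0.1, -0.3, 0.3]
gripper_width: 0.05
```

```bash
for r in .0100 .0105; do sed -i "s/^RR=.*/RR=$r/" up.py; python3 up.py w$r.png;done; python3 - <<'E'
from h import *
f=grab_frame('top');g=grab_frame('scene');s=monitor.observe();print(np.round(s['ee_pos'],4),s['contact_force'])
crop(f,290,135,80,80,7,'l4.png');crop(g,270,165,110,90,7,'l5.png')
E
```

```text
base, tilt, cam offset [ 0.6298  0.0387 -0.0013 -0.0322 -0.0021  0.0013] -18.924856185913086
tx -0.06 -17.885013580322266 [ 0.632   0.0389 -0.0389 -0.0023  0.001 ]
tx -0.04 -18.394390106201172 [ 0.6311  0.0384 -0.0197 -0.002   0.001 ]
tx -0.02 -18.67864990234375 [ 0.6304  0.0379 -0.005  -0.0014  0.0013]
tx 0.0 -18.800941467285156 [ 0.6292  0.0385 -0.0194 -0.0009  0.0016]
tx 0.02 -18.820980072021484 [ 0.6289  0.0388 -0.035  -0.0018  0.0015]
tx 0.04 -18.52639389038086 [ 6.28e-01  3.93e-02 -4.54e-02  3.00e-04 -0.00e+00]
tx 0.06 -18.285511016845703 [ 0.627   0.0389 -0.0371 -0.0015  0.002 ]
tx 0.08 -17.990947723388672 [ 6.262e-01  3.900e-02 -3.870e-02  1.000e-03 -5.000e-04]
tx 0.1 -17.558931350708008 [ 0.6242  0.0392 -0.0406  0.0022 -0.    ]
tx 0.12 -17.230133056640625 [ 6.235e-01  3.980e-02 -5.640e-02  2.500e-03 -3.000e-04]
base, tilt, cam offset [ 0.6297  0.0387  0.0047 -0.027  -0.002   0.0021] -18.965259552001953
tx -0.06 -17.9858341217041 [ 0.6315  0.0386 -0.0268 -0.0016  0.0013]
tx -0.04 -18.319316864013672 [ 0.6306  0.0388 -0.0351 -0.0008  0.0027]
tx -0.02 -18.79181671142578 [ 0.6304  0.0387 -0.0321 -0.0021  0.0021]
tx 0.0 -18.957700729370117 [ 0.6297  0.0389 -0.035  -0.0016  0.002 ]
tx 0.02 -19.041584014892578 [ 6.288e-01  3.910e-02 -3.810e-02  7.000e-04 -2.000e-04]
tx 0.04 -18.932056427001953 [ 6.28e-01  3.90e-02 -4.49e-02  5.00e-04  1.00e-04]
tx 0.06 -18.573081970214844 [ 6.268e-01  3.900e-02 -3.690e-02  6.000e-04 -4.000e-04]
tx 0.08 -18.29172134399414 [ 6.262e-01  3.930e-02 -4.740e-02  9.000e-04  1.000e-04]
tx 0.1 -17.823678970336914 [ 6.254e-01  3.940e-02 -5.770e-02  6.000e-04  2.000e-04]
tx 0.12 -17.32439422607422 [ 6.248e-01  4.000e-02 -8.050e-02  3.000e-04  1.000e-03]
[ 0.4932 -0.3102  0.2092] [-0.642771    0.37718018 -0.29031009]
```

View pics/l4.png

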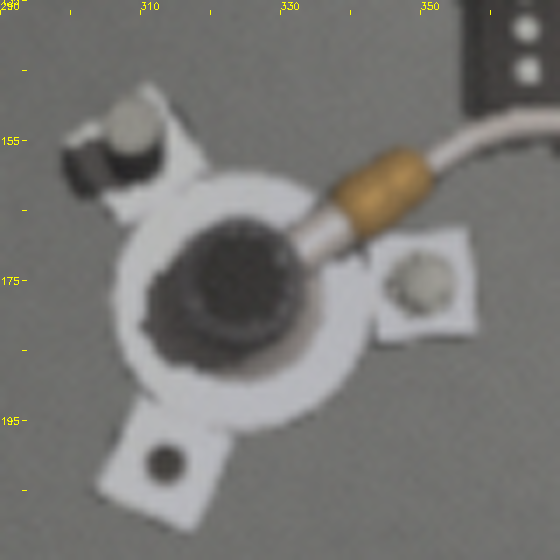

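View pics/w.0100.png

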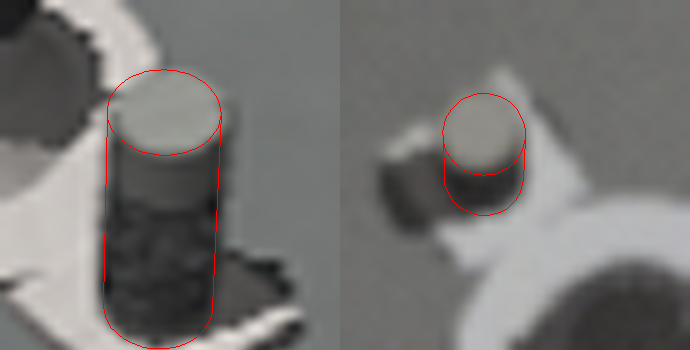

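View pics/l5.png

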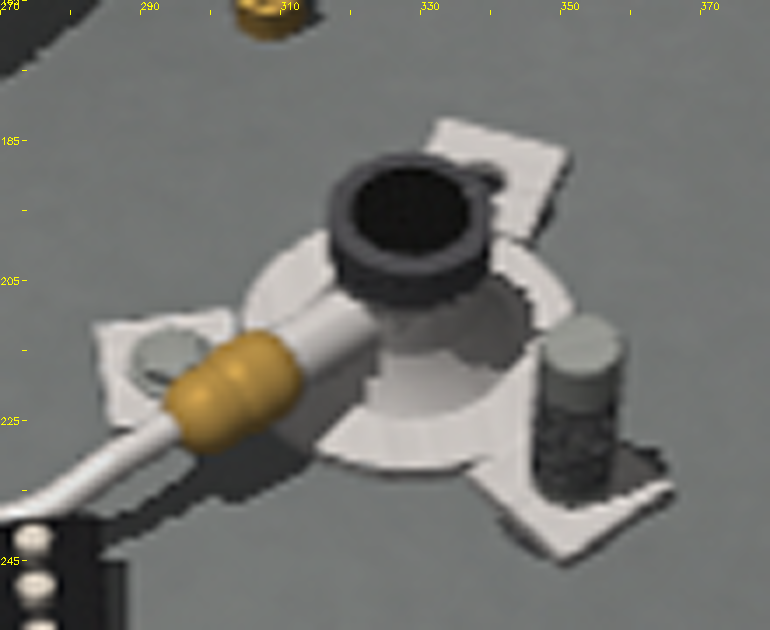

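>>> apply_moves --series '[[[-0.0256, -0.0052, 0.0], 0, 0.045], [[0, 0, 0.04], 0, 0.045], [[0, 0, 0.04], 0, 0.045], [[0, 0, 0.015], 0, 0.045], [[0, 0, 0], 0, 0.045], [[0, 0, 0], 0, 0.045]]' --force 30

```text
time: 26.55
ee_pos: [0.4885, -0.3377, 0.1157]
ee_rot: [2.22, 2.221, 0.0]
contact_force: [0.2, -0.2, 0.9]
gripper_width: 0.0448
```

```bash
python3 lk.py x1.png 110 120 90 100 6
```

```text
[ 0.4889 -0.3381  0.1162] [2.21882241e+00 2.22032751e+00 1.03488813e-03] [-0.2 -0.3 -0.6] [-0.04  0.02  0.02] 0.045006908179588655 nose pred px [163.1 203.9] nose z 0.0345
```

View pics/x1.png

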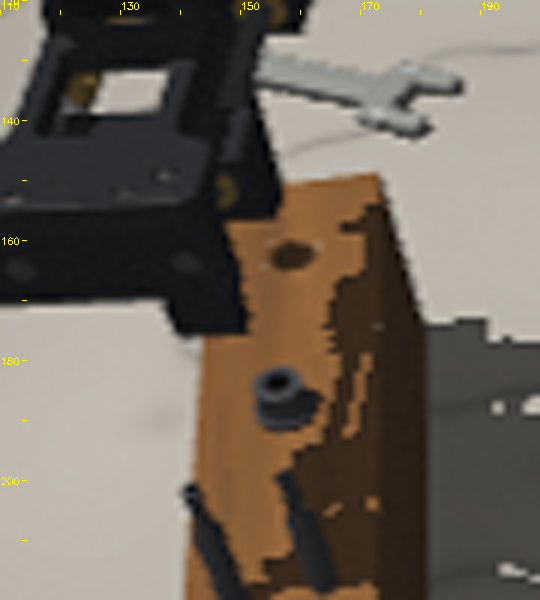

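```bash
python3 - <<'E'
from h import *
g=grab_frame('scene')
p=np.array(monitor.observe()['ee_pos']);print(p)
for d in([.0225,-.009,.02],[.0225,.009,.02],[.036,-.009,.02],[.036,.009,.02],[.0225,.009,0],[.0225,-.009,0]): print(d,proj(g,p+d).round(1))
print(proj(g,(.488,-.3358,.093)))
E
```

```text
[ 0.48890833 -0.33818126  0.11636195]
[0.0225, -0.009, 0.02] [143.1 176.4]
[0.0225, 0.009, 0.02] [152.7 176. ]
[0.036, -0.009, 0.02] [141.7 181.4]
[0.036, 0.009, 0.02] [151.5 181. ]
[0.0225, 0.009, 0] [155.4 183.5]
[0.0225, -0.009, 0] [146.  183.9]
[157.14858169 183.71033806]
```

>>> apply_moves --series '[[[0.0016, -0.0008, 0.01], 0, 0.04], [[0, 0, 0.012], 0, 0.04], [[0, 0, 0.0095], 0, 0.04], [[0, 0, 0], 0, 0.03], [[0, 0, 0], 0, 0.02], [[0, 0, 0], 0, 0.01], [[0, 0, 0], 0, 0.0], [[0, 0, 0], 0, 0.0], [[0, 0, 0], 0, 0.0]]'

```text
time: 27.55
ee_pos: [0.487, -0.336, 0.0831]
ee_rot: [2.221, 2.221, 0.0]
contact_force: [0.8, -0.0, 1.0]
gripper_width: 0.0004
```

```bash
python3 lk.py x2.png 110 120 90 100 6
```

```text
[ 0.487  -0.3359  0.0831] [2.22091736e+00 2.22157129e+00 1.91404306e-04] [-0.1  0.6  0.8] [-0.08  0.1   0.02] 0.00034019429192355243 nose pred px [168.1 213.7] nose z 0.0014
```

View pics/x2.png

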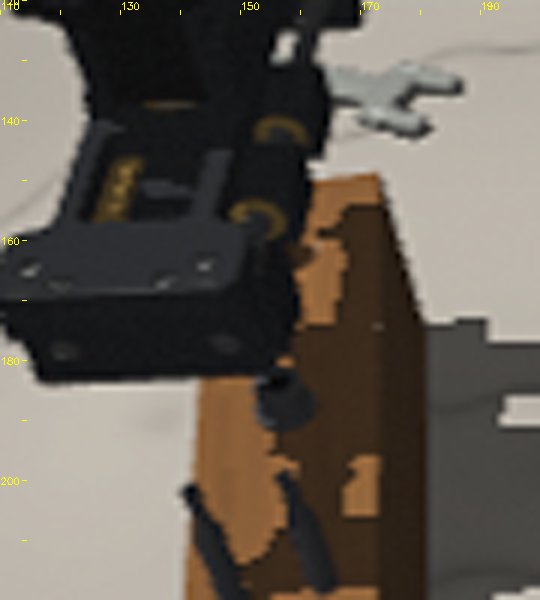

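```bash
python3 - <<'E'
from h import *
g=grab_frame('scene')
p=np.array([.6281,.0337,.2259])
for z in(0,.01,.02,.03):
    for x in(-.009,.009): print(z,x,proj(g,p+[x,-.015,z]).round(1))
E
```

```text
0 -0.009 [342.9 172.3]
0 0.009 [344.  180.1]
0.01 -0.009 [343.1 167.8]
0.01 0.009 [344.3 175.5]
0.02 -0.009 [343.4 163.2]
0.02 0.009 [344.5 170.9]
0.03 -0.009 [343.6 158.5]
0.03 0.009 [344.8 166.2]
```

```bash
python3 - <<'E'
from h import *
g=grab_frame('scene');f=grab_frame('top')
p=np.array(monitor.observe()['ee_pos'])
for y in(-.0375,.0375):
  for z in(.064,.084): print(y,z,proj(g,p+[.0935,y,z]).round(1))
print('tcp',proj(g,p),'pinch',proj(g,p+[0,0,.019]))
crop(g,90,80,120,120,5,'x3.png',[proj(g,p),proj(g,p+[0,0,.019])]);crop(f,400,150,120,120,5,'x4.png')
E
```

```text
-0.0375 0.064 [119.  199.7]
-0.0375 0.084 [115.4 191.9]
0.0375 0.064 [161.8 197.7]
0.0375 0.084 [158.9 189.9]
tcp [158.46672662 186.85157209] pinch [156.04986352 180.11191857]
```

View pics/x3.png

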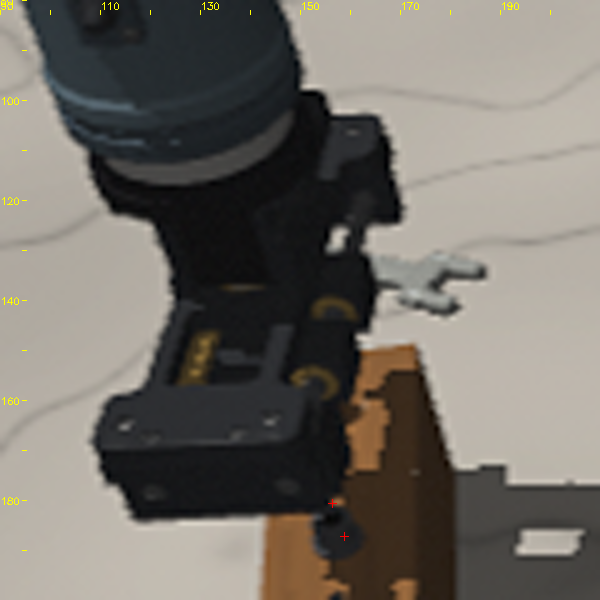

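>>> apply_moves --series '[[[0, 0.001, 0], 0, 0.02], [[0, 0, 0], 0, 0.04], [[0, 0, 0.003], 0, 0.04], [[0, 0, 0.003], 0, 0.04], [[0, 0, 0.003], 0, 0.04], [[0, 0, 0], 0, 0.04]]'

```text
time: 28.35
ee_pos: [0.4875, -0.3356, 0.0733]
ee_rot: [-2.221, -2.221, 0.0]
contact_force: [-0.5, 0.2, 0.1]
gripper_width: 0.0399
```

```bash
python3 -c "from rig import arm;print(arm.pinch_z)"; python3 lk.py x5.png 110 130 90 100 6
```

```text
0.0187
[ 0.4876 -0.3357  0.0736] [-2.22081373e+00 -2.22118631e+00  2.80695926e-04] [ 0.3  0.4 -0.7] [ 0.01  0.02 -0.02] 0.039784710339534256 nose pred px [169.1 216.8] nose z -0.0081
```

View pics/x5.png

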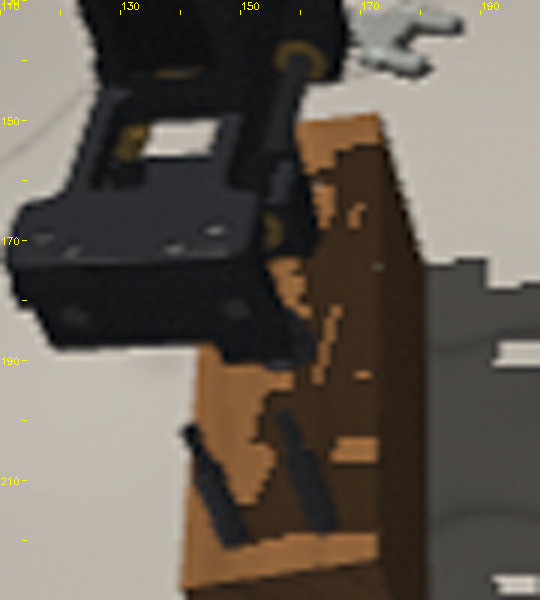

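```bash
python3 - <<'E'
from h import *
g=grab_frame('scene')
for x in(.0205,.03,.037):
  for z in(.08,.09,.1): print(x,z,proj(g,[.4876+x,-.3357,z]).round(1))
E
```

```text
0.0205 0.08 [157.1 195.4]
0.0205 0.09 [155.8 191.9]
0.0205 0.1 [154.5 188.4]
0.03 0.08 [156.3 198.9]
0.03 0.09 [155.  195.4]
0.03 0.1 [153.7 191.9]
0.037 0.08 [155.7 201.5]
0.037 0.09 [154.4 198. ]
0.037 0.1 [153.  194.5]
```

>>> apply_moves --series '[[[0, 0, 0.003], 0, 0.04], [[0, 0, 0.003], 0, 0.04], [[0, 0, 0.003], 0, 0.04], [[0, 0, 0.002], 0, 0.04], [[0, 0, 0], 0, 0.04]]'

```text
time: 28.95
ee_pos: [0.4877, -0.3357, 0.0625]
ee_rot: [-2.221, -2.221, 0.0]
contact_force: [0.7, -0.2, -0.4]
gripper_width: 0.0401
```

```bash
python3 lk.py x6.png 110 130 90 100 6
```

```text
[ 0.4877 -0.3358  0.0627] [-2.22102699e+00 -2.22140424e+00  1.55091277e-04] [ 0.3 -0.2 -0.1] [-0.1   0.06 -0.01] 0.04027647256802776 nose pred px [170.3 220.1] nose z -0.019
```

View pics/x6.png

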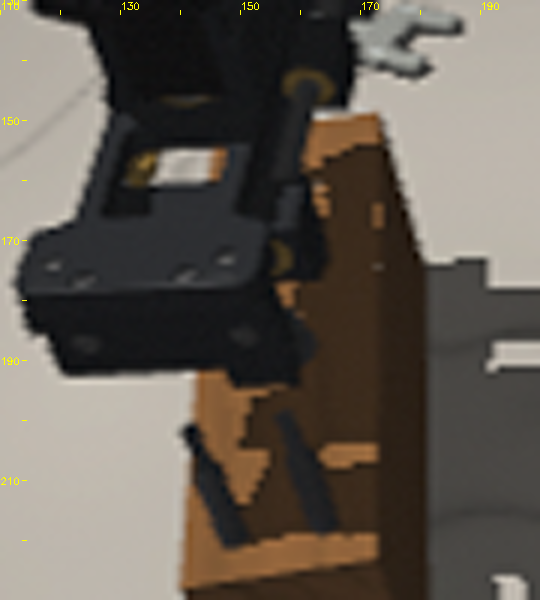

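>>> apply_moves --series '[[[0, 0, 0.001], 0, 0.03], [[0, 0, 0], 0, 0.02], [[0, 0, 0], 0, 0.01], [[0, 0, 0], 0, 0.0], [[0, 0, 0], 0, 0.0], [[0, 0, 0], 0, 0.0]]'

```text
time: 29.6
ee_pos: [0.4884, -0.3366, 0.0631]
ee_rot: [2.22, 2.22, 0.001]
contact_force: [-1.7, 0.5, 8.1]
gripper_width: 0.0004
```

>>> apply_moves --series '[[[0, 0, -0.003], 0, 0.01], [[0, 0, 0], 0, 0.03], [[0, 0, 0], 0, 0.035], [[0, 0, 0.003], 0, 0.035], [[0, 0, 0.003], 0, 0.035], [[0, 0, 0.002], 0, 0.035], [[0, 0, 0.001], 0, 0.035], [[0, 0, 0], 0, 0.035]]'

```text
time: 30.4
ee_pos: [0.4877, -0.3358, 0.0557]
ee_rot: [-2.221, -2.221, 0.0]
contact_force: [0.3, -0.0, 0.4]
gripper_width: 0.0354
```

```bash
python3 lk.py x7.png 110 130 90 100 6
```

```text
[ 0.4878 -0.3359  0.0558] [-2.22108955e+00 -2.22154626e+00  1.17688538e-04] [-0.8 -0.2 -0.6] [-0.02  0.02  0.02] 0.03498405929882611 nose pred px [171.  222.2] nose z -0.0259
```

View pics/x7.png

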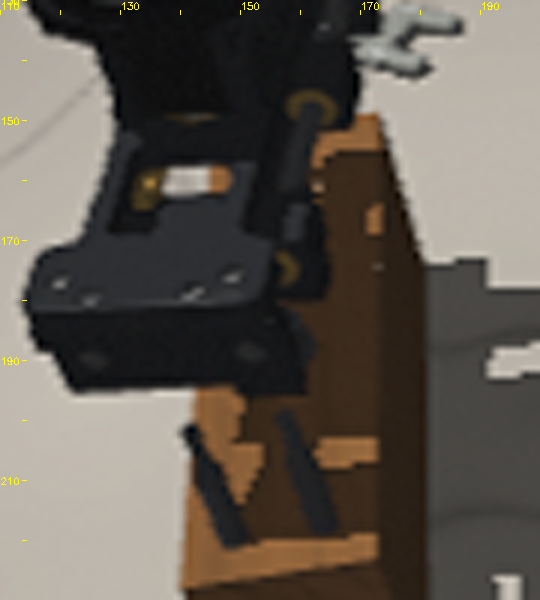

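>>> apply_moves --series '[[[0, 0, 0.0008], 0, 0.03], [[0, 0, 0], 0, 0.022], [[0, 0, 0], 0, 0.014], [[0, 0, 0], 0, 0.01], [[0, 0, 0], 0, 0.01], [[0, 0, 0], 0, 0.01]]'

```text
time: 31.05
ee_pos: [0.4879, -0.3359, 0.0552]
ee_rot: [2.221, 2.222, 0.0]
contact_force: [-0.3, 0.1, 0.5]
gripper_width: 0.0158
```

>>> apply_moves --series '[[[0, 0, -0.02], 0, 0.0], [[0, 0, -0.025], 0, 0.0], [[0, 0, -0.02], 0, 0.0], [[0.02, 0.002, 0], 0, 0.0], [[0.04, 0.004, 0], 0, 0.0], [[0.045, 0.004, 0], 0, 0.0], [[0.045, 0.004, 0], 0, 0.0], [[0.045, 0.004, 0], 0, 0.0], [[0.045, 0.004, 0], 0, 0.0], [[0.045, 0.003, 0], 0, 0.0], [[0.04, 0.003, 0], 0, 0.0], [[0.025, 0.002, 0], 0, 0.0], [[0.012, 0, 0], 0, 0.0], [[0, 0, 0], 0, 0.0], [[0, 0, 0], 0, 0.0], [[0, 0, 0], 0, 0.0]]'

```text
time: 32.65
ee_pos: [0.5177, 0.024, 0.1203]
ee_rot: [2.224, 2.218, -0.001]
contact_force: [-0.3, 0.1, 0.2]
gripper_width: 0.015
```

```bash
python3 lk.py y1.png 300 130 80 110 5.4;  python3 - <<'E'
from h import *
f=grab_frame('top');crop(f,270,130,110,100,6,'y2.png')
E
```

```text
[0.5177 0.0241 0.1202] [ 2.22403268e+00  2.21805280e+00 -5.91889725e-04] [-0.5 -0.  -0.7] [-0.05  0.07 -0.02] 0.015191431491065596 nose pred px [337.  204.4] nose z 0.0385
```

View pics/y1.png

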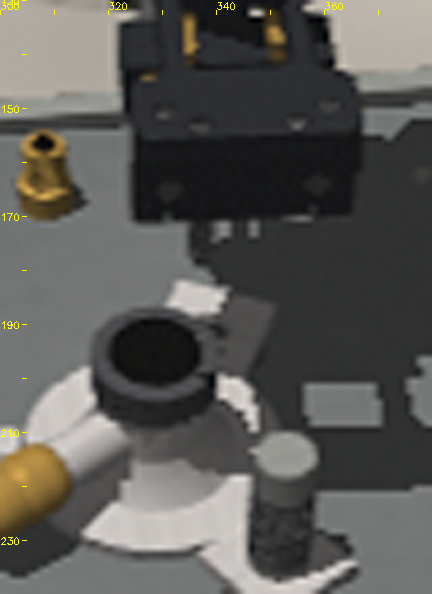

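View pics/y2.png

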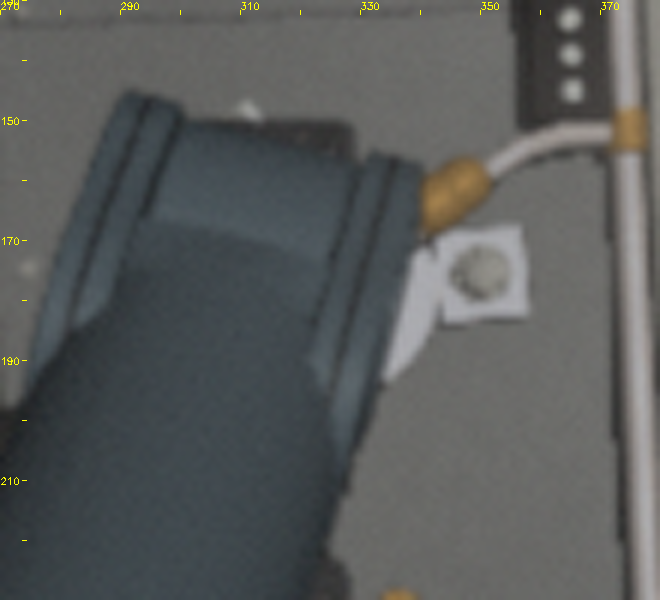

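>>> apply_moves --series '[[[0.0024, 0.0003, 0.005], 0, 0], [[0, 0, 0.012], 0, 0], [[0, 0, 0.01], 0, 0], [[0, 0, 0.003], 0, 0], [[0, 0, 0.002], 0, 0], [[0, 0, 0.0015], 0, 0], [[0, 0, 0.0015], 0, 0], [[0, 0, 0], 0, 0]]'

```text
time: 33.55
ee_pos: [0.5182, 0.0286, 0.0852]
ee_rot: [2.221, 2.222, 0.0]
contact_force: [0.3, 0.6, -0.7]
gripper_width: 0.0153
```

>>> apply_moves --series '[[[-0.002, 0, 0], 0, 0], [[0, 0, 0.0015], 0, 0], [[0, 0, 0.0015], 0, 0], [[0, 0, 0.0015], 0, 0], [[0, 0, 0.001], 0, 0], [[0, 0, 0], 0, 0]]'

```text
time: 34.15
ee_pos: [0.518, 0.0266, 0.0794]
ee_rot: [-2.221, -2.222, 0.0]
contact_force: [0.1, -0.1, -0.8]
gripper_width: 0.0153
```

```bash
python3 lk.py y3.png 300 150 80 100 5.8
```

```text
[0.518  0.0266 0.0795] [-2.22103124e+00 -2.22166804e+00  1.81677586e-04] [-0.3  0.  -0.8] [-0.    0.12 -0.  ] 0.015338819058037962 nose pred px [337.6 217.3] nose z -0.0022
```

View pics/y3.png

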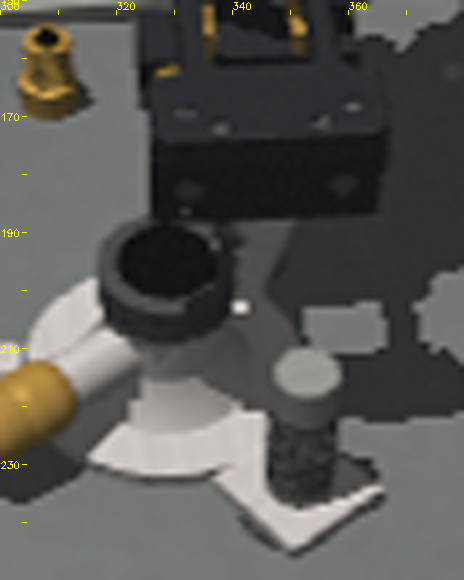

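>>> apply_moves --series '[[[0, 0, 0.0015], 0, 0], [[0, 0, 0.0015], 0, 0], [[0, 0, 0.0015], 0, 0], [[0, 0, 0.001], 0, 0], [[0, 0, 0], 0, 0]]'

```text
time: 34.7
ee_pos: [0.518, 0.0266, 0.074]
ee_rot: [-2.221, -2.222, 0.0]
contact_force: [0.7, 1.1, -0.6]
gripper_width: 0.0153
```

>>> apply_moves --series '[[[0, 0, 0.0015], 0, 0], [[0, 0, 0.0015], 0, 0], [[0, 0, 0.0015], 0, 0], [[0, 0, 0.001], 0, 0], [[0, 0, 0], 0, 0]]'

```text
time: 35.2
ee_pos: [0.518, 0.0266, 0.0684]
ee_rot: [-2.221, -2.222, 0.0]
contact_force: [-0.6, 0.7, -1.0]
gripper_width: 0.0154
```

>>> apply_moves --series '[[[0, 0, 0.002], 0, 0], [[0, 0, 0.002], 0, 0], [[0, 0, 0.002], 0, 0], [[0, 0, 0.002], 0, 0], [[0, 0, 0.0015], 0, 0], [[0, 0, 0], 0, 0]]'

```text
time: 35.8
ee_pos: [0.518, 0.0266, 0.0589]
ee_rot: [-2.221, -2.222, 0.0]
contact_force: [-0.2, 2.0, -1.2]
gripper_width: 0.0152
```

>>> apply_moves --series '[[[0, 0, 0.001], 0, 0], [[0, 0, 0.001], 0, 0], [[0, 0, 0.0005], 0, 0], [[0, 0, 0], 0, 0]]'

```text
time: 36.2
ee_pos: [0.5181, 0.0267, 0.0566]
ee_rot: [-2.221, -2.222, -0.0]
contact_force: [-1.3, 2.5, 0.4]
gripper_width: 0.0152
```

Nearly seated; release gently, let it settle, then lift straight up.

>>> apply_moves --series '[[[0, 0, 0], 0, 0.016], [[0, 0, 0], 0, 0.02], [[0, 0, 0], 0, 0.026], [[0, 0, 0], 0, 0.028], [[0, 0, 0], 0, 0.028], [[0, 0, -0.01], 0, 0.03], [[0, 0, -0.03], 0, 0.03], [[0, 0, -0.04], 0, 0.03], [[0, 0, -0.04], 0, 0.03], [[-0.02, -0.02, -0.02], 0, 0.03], [[-0.045, 0, 0], 0, 0.03], [[-0.045, 0, 0], 0, 0.03], [[-0.045, 0, 0], 0, 0.03], [[-0.045, 0, 0], 0, 0.03], [[-0.045, 0, 0], 0, 0.03], [[-0.03, 0, 0], 0, 0.03], [[-0.02, 0, 0], 0, 0.03], [[0, 0, 0], 0, 0.03]]'

```text
time: 38.0
ee_pos: [0.4971, -0.2722, 0.1975]
ee_rot: [2.226, 2.215, -0.002]
contact_force: [-0.2, 0.6, -0.3]
gripper_width: 0.0296
```

```bash
sed -i "s/^RR=.*/RR=.0105/" up.py; python3 up.py w2.png | head -1; python3 - <<'E'
from h import *
f=grab_frame('top');g=grab_frame('scene');s=monitor.observe();print(np.round(s['ee_pos'],4),s['time'])
crop(f,290,135,80,80,7,'z1.png');crop(g,270,165,110,90,7,'z2.png');cv2.imwrite('pics/z3.png',g['pixels'])
E
```

```text
base, tilt, cam offset [ 6.279e-01  3.960e-02  4.390e-02 -6.350e-02  2.000e-04  1.000e-04] -18.81805419921875
[ 0.4985 -0.2668  0.1967] 38.2
```

View pics/z1.png

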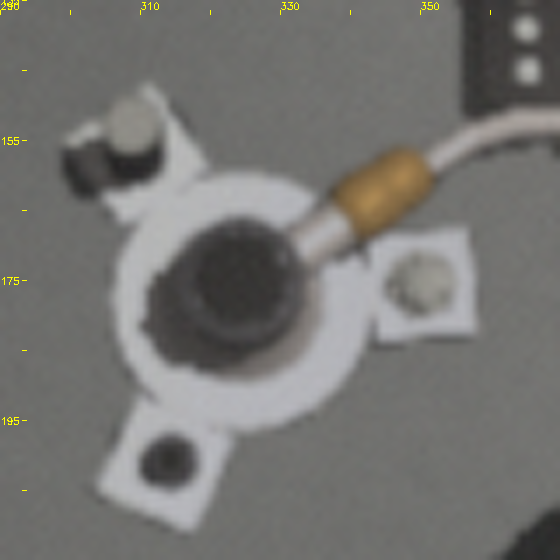

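View pics/z2.png

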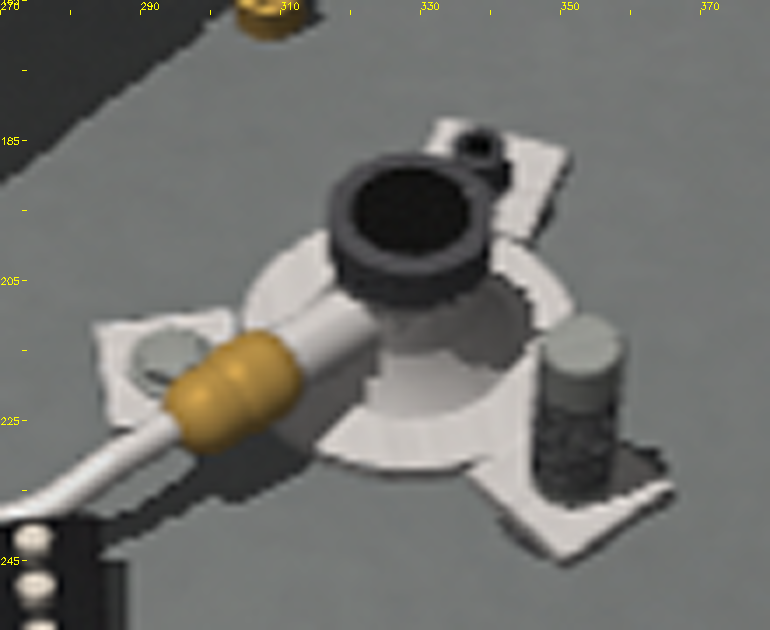

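View pics/z3.png

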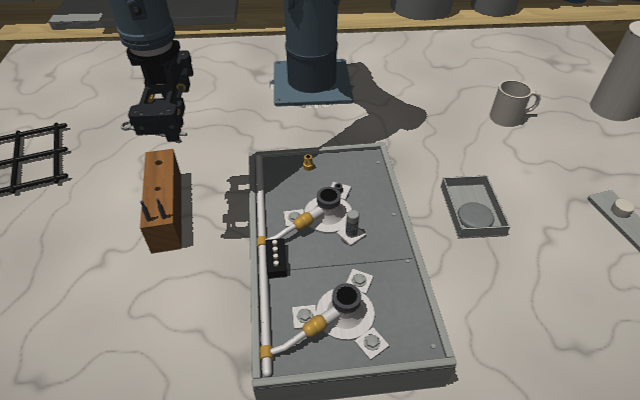

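```bash
python3 - <<'E'
import re
for src,dst in(('up.py','p1.py'),('up0.py','p0.py')):
    s=open(src).read(); i=s.index('r=differential'); s=s[:i]
    rng='(.620,.640),(.032,.046)' if dst=='p1.py' else '(.397,.419),(-.36,-.337)'
    if dst=='p1.py': s=s.replace('f=grab_frame(\'top\');g=grab_frame(\'scene\')',"f=grab_frame('top');g=grab_frame('scene')")
    s+=f'''
for RR in (.0100,.0105,.0110):
  for seed in (1,2):
    r=differential_evolution(cost,[{rng},(-.12,.12),(-.12,.12),(-.003,.003),(-.003,.003)],maxiter=250,popsize=15,seed=seed,polish=False,tol=1e-6);print(RR,r.x.round(4),round(r.fun,3))
'''
    open(dst,'w').write(s)
E
echo ref; python3 p0.py & sleep 0; wait; echo now; python3 p1.py
python3 - <<'E'
from h import *
f=grab_frame('top');g=grab_frame('scene')
P=lambda x,y,x0,y0,s:(x0+(x+.5)/s-.5,y0+(y+.5)/s-.5)
for z in(.090,.094,.098): print(z,'bolt top',ray(f,*P(168,461,290,135,7),z),ray(g,*P(480,145,270,165,7),z))
E
```

```text
ref
Still running in the background as job /tmp/bash_jobs.1000/36a3e4037137 (pid 2244). You'll get a notice when it ends.
```

Edit , replacing
```

```
with
```

```

```bash
cat /tmp/bash_jobs.1000/36a3e4037137/std*
```

```text
ref
```

Edit , replacing
```

```
with
```

```

```bash
cat /tmp/bash_jobs.1000/36a3e4037137/std*; kill -- -$(cat /tmp/bash_jobs.1000/36a3e4037137/pid); sleep 1; sed -i 's/maxiter=250,popsize=15/maxiter=90,popsize=8/;s/(.0100,.0105,.0110)/(.0100,.0105)/' p0.py p1.py
(timeout 500 python3 p0.py>o0 2>&1; timeout 500 python3 p1.py >o1 2>&1 ); echo ref; cat o0; echo now;cat o1
```

```text
ref
ref
0.01 [ 4.086e-01 -3.495e-01  4.000e-04 -4.200e-03 -8.000e-04  1.900e-03] -17.24
0.01 [ 0.4088 -0.3492 -0.0014 -0.0136 -0.0009  0.0021] -17.25
0.0105 [ 0.4087 -0.3492  0.0034 -0.0163 -0.0013  0.0024] -17.045
0.0105 [ 0.4086 -0.3492  0.0047 -0.0161 -0.0012  0.0024] -17.044
now
0.01 [ 0.6291  0.0388  0.0118 -0.0335 -0.0016  0.0016] -18.899
0.01 [ 6.297e-01  3.850e-02 -2.000e-04 -2.360e-02 -1.600e-03  1.500e-03] -18.906
0.0105 [ 0.6292  0.0388  0.008  -0.027  -0.0016  0.0017] -18.971
0.0105 [ 6.289e-01  3.910e-02  1.760e-02 -4.120e-02  7.000e-04 -4.000e-04] -19.072
```

```bash
python3 - <<'E'
from h import *
f=grab_frame('top');g=grab_frame('scene');s=monitor.observe();print(s['time'],np.round(s['ee_pos'],4))
P=lambda x,y,x0,y0,s:(x0+(x+.5)/s-.5,y0+(y+.5)/s-.5)
for z in(.090,.094,.098): print(z,'bolt top',ray(f,*P(168,461,290,135,7),z).round(4),ray(g,*P(480,145,270,165,7),z).round(4))
for z in (.13,.135,.14): print(z,'drift top',ray(f,*P(131,127,290,135,7),z).round(4),ray(g,*P(582,345,270,165,7),z).round(4))
crop(g,325,175,30,22,24,'z4.png'); crop(f,300,188,26,24,24,'z5.png')
E
```

```text
38.6 [ 0.4982 -0.2681  0.1966]
0.09 bolt top [0.5168 0.0264 0.09  ] [0.5132 0.0253 0.09  ]
0.094 bolt top [0.5164 0.0263 0.094 ] [0.5172 0.0248 0.094 ]
0.098 bolt top [0.516  0.0262 0.098 ] [0.5212 0.0243 0.098 ]
0.13 drift top [0.629 0.04  0.13 ] [0.6259 0.0392 0.13  ]
0.135 drift top [0.628  0.0398 0.135 ] [0.6303 0.0384 0.135 ]
0.14 drift top [0.627  0.0396 0.14  ] [0.6346 0.0377 0.14  ]
```

View pics/z4.png

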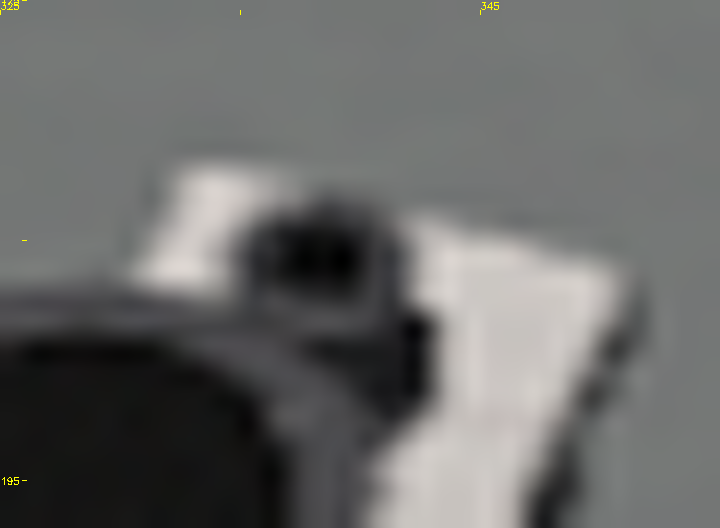

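View pics/z5.png

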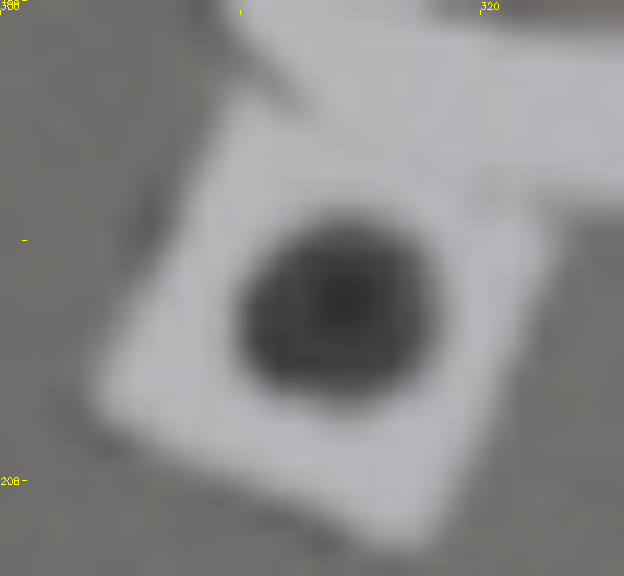

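```bash
python3 -c "
from rig import hand_in
print(hand_in())"
```

```text
the job is handed in; nothing more can be done
None
```

The drift and the bolt are both in the front burner's foot, and I handed the job in at about 38.6 s. No verdict came back, so everything below rests on my own camera and force checks.

**What I did**
- **Drift in:** I felt the drift's nose through the foot's hole into the plate's. The first touch landed on the rim of the foot's hole, so I moved it 2.5 mm and it went in. I then pushed it down with about 6–12 N at the wrist until the shoulder met the foot.
- **Drift straightened:** After release it leaned about 0.055 rad, too near the 0.06 limit. I gripped it again and pushed the handle sideways with about 2.5 N until it stood straight.
- **Bolt in:** The bolt then went down through its lug and the plate almost without force, and I released it seated.

**Last checks**

| Check | Estimate | Required |
|---|---|---|
| Drift's tilt | about 0.01–0.03 rad | below 0.06 rad |
| Drift's top, above the counter | about 134–135 mm (135 mm if flush) | shoulder within 2.5 mm of the foot |
| Foot's turn | about 0.059 rad | at least 0.045 rad |
| Bolt's top, above the counter | about 94 mm (94 mm if seated) | flange within 2.5 mm of the foot |

- The tray, burner cap and brass fitting look unmoved.
- The arm stands clear of everything.

**What failed or disagreed**
- **Finger ends:** They sat about 30 mm above where the reported TCP should put them. I therefore held the drift only near the top of its handle. The first two tries at the bolt closed above its head, one pressing on it with about 8 N, before I worked this out.
- **Camera positions:** The two cameras disagree with each other and with the arm by 1–2 mm, so the heights above are only good to about that.
- **Tilt measurement:** One quick check gave about 0.04 and -0.06 rad on the two axes. Four longer fits agreed on the lower figure, and the pictures from right after straightening and from the end show the drift unmoved.

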